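# Put the washed stoppers away in the bench drawer

### The arm

A 6-joint arm with a two-finger parallel gripper is mounted at the origin on the work surface. World frame = base frame: x ahead of the robot, y to its left, z up, the work surface at z = 0. Lengths are in m, angles in rad, forces in N, time in s.
With the tool pointing down it reaches from about 0.35 to 0.85 m from the base axis. Payload 8.1 kg.
Tool frame: the origin (TCP) lies at the centre of the arm's flange, where the gripper is bolted on; the fingertips stand 186 mm ahead of it and the grasp point (between the pads) lies 167 mm ahead of it; z points along the fingers, y is the line along which they close (so a half turn about z gives the same grasp; the last joint's range is limited). The gripper opens to 93 mm and grips with 3 to 60 N. Pads are 15 mm wide; open, the fingers measure 128 mm over their backs; the gripper's body (75 mm by 188 mm) begins 65 mm behind the grasp point.
Start: joints at [1.2, 0.13, 1.488, -0, 1.523, -0.085], TCP at [0.169, 0.576, 0.405] pointing down, gripper open.
Joint ranges: [-2.96, 2.96], [-0.89, 2.26], [0.02, 2.5], [-1.34, 4.48], [0, 2.73], [-2.66, 2.66]. Speed limits (rad/s): [2.39, 2.39, 2.79, 3.14, 3.14, 3.14].

### API

Orientations are given as a rotation vector (axis times angle).
In Python, from plant import robot gives the robot as it stands.
- The arm moves only by the tool apply_moves, never from a script. Its argument "series" is a list of rows, each a list of 2 entries, a list of its own where there are three numbers: the shift along the tool's x, y, z in mm, then the turn, a rotation vector about the tool's x, y, z in rad. A call has 1 to 12 rows; each row shifts and turns the commanded pose from where the row before left it, along the tool's axes as they then stand; what a row does not reach is not made up. A row lasts 1/12 s, in which the tool goes at most 41.7 mm and 7.16 degrees, less where a joint would pass 70% of its speed; a pose out of reach is approached as far as the arm can. A call is refused whole if a number of a shift passes 41.7 or a number of a turn 0.125, either way. A call with a gripper value outside its range is refused whole. "claw" is the opening, from 0 (shut) to 1 (fully open), set as the call begins (left out, the last holds). The fingers move at their own pace and stop on an object; "newtons" is the grip in N (left out, the last holds). Time passes only in rows, so rows that do not move let the fingers close. It gives the time, the measured TCP pose, the force, the opening and the grip force at its end, in the units of the state.
- robot.read_state(): the state, without advancing time (a new reading comes with each control period).
- robot.read_camera(name): name is "side" or "top" or "wrist"; returns (picture, depth): 384x512x3 uint8, blue, green, red; 384x512 float32, m along the optical axis (not along the pixel's ray), 0 where there is no reading.
- robot.calibration(name): a dict with "fx", "fy", "cx", "cy" (pixels), "extrinsics" (4x4, takes a point from world to camera coordinates). Camera axes: x right, y down, z forward; pixel columns grow to the right and rows downward; lengths in m; the calibration is good to about 2 mm. A picture is of the moment at which its call begins: read the wrist's pose just before it. calibration takes no time and is no camera call; for the wrist camera it gives the pose at the moment of the call.
- robot.close_job(): hands the job in; it is judged then, once.
The state is a dict: "t": time; "q": joint angles; "dq": joint speeds; "joint_torque": joint torques, N m; "tool_pos": TCP position; "orientation": TCP orientation; "force": force on the tool from outside, world axes, zero at the start; "wrist_torque": the same for the moment, N m; "opening": finger opening in m; "gripper_force": force on a finger pad.
Only numpy, scipy, OpenCV 4.12 (cv2) and the standard library are available. Lean on these libraries where they do the work, as an engineer would, in place of code of your own. Each camera call takes 0.05 s, during which the arm holds its last target. There are 200 camera calls.

### The job

Pick up the steel beaker and tip all eight rubber stoppers out of it into the front compartment of the open drawer. Stand the empty beaker back upright on the draining mat and push the drawer fully home, leaving the dishes, the loose dropper bottle and the timer where they are.

Things in the scene. Friction and masses are not known exactly. Their poses are not given: they have to be found in the camera images.
- beaker_center (a point): centre (half-way up) of the open, straight-sided round steel beaker that holds the stoppers: 100 mm tall, 64 mm outside diameter (67 mm at the rim bead), wall 3 mm, floor 4 mm; 0.11 to 0.18 kg empty, 0.1 kg more when full. z points out of the mouth, 50 mm above this point. It stands upright on the mat; the stoppers reach to about 20 mm below the rim.
- stopper0_center (a point): centre of rubber stopper 0 (of eight alike): solid tan siliconised tapered plug 24 mm long, 24 mm across one end, 19 mm across the other, 12 g, z along its axis. All eight start in the beaker; they slide on its wall only once that slopes down by some 25 degrees, so it must be tipped well past level.
- stopper1_center (a point): centre of rubber stopper 1 (of eight alike): solid tan siliconised tapered plug 24 mm long, 24 mm across one end, 19 mm across the other, 12 g, z along its axis. All eight start in the beaker; they slide on its wall only once that slopes down by some 25 degrees, so it must be tipped well past level.
- stopper2_center (a point): centre of rubber stopper 2 (of eight alike): solid tan siliconised tapered plug 24 mm long, 24 mm across one end, 19 mm across the other, 12 g, z along its axis. All eight start in the beaker; they slide on its wall only once that slopes down by some 25 degrees, so it must be tipped well past level.
- stopper3_center (a point): centre of rubber stopper 3 (of eight alike): solid tan siliconised tapered plug 24 mm long, 24 mm across one end, 19 mm across the other, 12 g, z along its axis. All eight start in the beaker; they slide on its wall only once that slopes down by some 25 degrees, so it must be tipped well past level.
- stopper4_center (a point): centre of rubber stopper 4 (of eight alike): solid tan siliconised tapered plug 24 mm long, 24 mm across one end, 19 mm across the other, 12 g, z along its axis. All eight start in the beaker; they slide on its wall only once that slopes down by some 25 degrees, so it must be tipped well past level.
- stopper5_center (a point): centre of rubber stopper 5 (of eight alike): solid tan siliconised tapered plug 24 mm long, 24 mm across one end, 19 mm across the other, 12 g, z along its axis. All eight start in the beaker; they slide on its wall only once that slopes down by some 25 degrees, so it must be tipped well past level.
- stopper6_center (a point): centre of rubber stopper 6 (of eight alike): solid tan siliconised tapered plug 24 mm long, 24 mm across one end, 19 mm across the other, 12 g, z along its axis. All eight start in the beaker; they slide on its wall only once that slopes down by some 25 degrees, so it must be tipped well past level.
- stopper7_center (a point): centre of rubber stopper 7 (of eight alike): solid tan siliconised tapered plug 24 mm long, 24 mm across one end, 19 mm across the other, 12 g, z along its axis. All eight start in the beaker; they slide on its wall only once that slopes down by some 25 degrees, so it must be tipped well past level.
- mat_top (a point): centre of the top face of the flat grey draining mat, 240 mm (its x) by 220 mm (its y), 4 mm thick, fixed on the bench to the left or to the right of the cabinet. The beaker stands on its half nearer the robot, the dishes on its other half.
- compartment (a point): centre of the floor of the drawer's front compartment; moves with the drawer. Open above, 104 mm long (x, pointing into the cabinet, away from the robot) by 190 mm wide (y); side walls and rear partition rise 44 mm above this floor, the front panel 49 mm. The rear compartment, with other stock, shows only a little.
- drawer_front (a point): centre of the flat outer face of the open upper drawer's white front panel, 216 mm wide (y), 57 mm tall (z), facing the robot (-x); moves with the drawer. A finger lip 90 mm wide stands 16 mm out of the face, its top 9.5 mm below this point; above it the panel is flat and can be pushed.
- cabinet_top (a point): centre of the flat top of the fixed grey two-drawer bench cabinet, 300 mm deep (x, into it), 220 mm wide (y), 140 mm high; its top is 11 mm above the drawer panel's top edge. A 34 mm high slide box lies on the rear half of the top.
- drawer (a joint): how far the drawer is open, in m: 0 fully home (it stops there), up to 0.17. It slides along the cabinet's x with about 2 N of friction and stays where it is left.
- dishes_center (a point): bystander: centre of a stack of two round lidded dishes, 60 mm across, 30 mm high, loose on the mat about 115 mm beyond the beaker.
- bottle_center (a point): bystander: point 40 mm up the axis of a loose white dropper bottle with a black cap, 27 mm across, 80 mm high, on the bench at the robot's left, nearer than the drawer.
- timer_center (a point): bystander: centre of a flat white timer, 60 by 85 by 18 mm, loose on the bench to the right of the cabinet, farther off than the mat or rack there.
- reagent_rack: bystander: a fixed red rack of dropper bottles, 220 mm (its x) by 100 mm (its y), 86 mm high, on the side of the cabinet away from the mat; origin at the centre of its underside.

How it is judged:
On the way:
1. all eight stoppers lie in the front compartment of the drawer (x of stopper0_center in the frame of compartment between -0.054 and 0.054 m and y of stopper0_center in the frame of compartment between -0.1 and 0.1 m and z of stopper0_center in the frame of compartment between -0.004 and 0.044 m and x of stopper1_center in the frame of compartment between -0.054 and 0.054 m and y of stopper1_center in the frame of compartment between -0.1 and 0.1 m and z of stopper1_center in the frame of compartment between -0.004 and 0.044 m and x of stopper2_center in the frame of compartment between -0.054 and 0.054 m and y of stopper2_center in the frame of compartment between -0.1 and 0.1 m and z of stopper2_center in the frame of compartment between -0.004 and 0.044 m and x of stopper3_center in the frame of compartment between -0.054 and 0.054 m and y of stopper3_center in the frame of compartment between -0.1 and 0.1 m and z of stopper3_center in the frame of compartment between -0.004 and 0.044 m and x of stopper4_center in the frame of compartment between -0.054 and 0.054 m and y of stopper4_center in the frame of compartment between -0.1 and 0.1 m and z of stopper4_center in the frame of compartment between -0.004 and 0.044 m and x of stopper5_center in the frame of compartment between -0.054 and 0.054 m and y of stopper5_center in the frame of compartment between -0.1 and 0.1 m and z of stopper5_center in the frame of compartment between -0.004 and 0.044 m and x of stopper6_center in the frame of compartment between -0.054 and 0.054 m and y of stopper6_center in the frame of compartment between -0.1 and 0.1 m and z of stopper6_center in the frame of compartment between -0.004 and 0.044 m and x of stopper7_center in the frame of compartment between -0.054 and 0.054 m and y of stopper7_center in the frame of compartment between -0.1 and 0.1 m and z of stopper7_center in the frame of compartment between -0.004 and 0.044 m), for 0.2 s.
At the end, for the whole second after the job is handed in: All eight stoppers lie in the drawer's front compartment (centres within its walls and no higher than their top edge), the drawer is home to within 6 mm, and the beaker stands upright (within 0.1 rad) and still on the mat, its centre at least 15 mm inside the mat's edges (all of step 1 and x of beaker_center in the frame of mat_top between -0.105 and 0.105 m and y of beaker_center in the frame of mat_top between -0.095 and 0.095 m and z of beaker_center in the frame of mat_top between 0.044 and 0.056 m and angle between beaker_center's own z axis and vertical below 0.1 rad and value of joint drawer below 0.006 m and linear speed of beaker below 0.02 m/s); the robot touches nothing.
It fails at once if a bystander (dishes, dropper bottle or timer) is moved by more than 30 mm (distance of any of dishes_center, bottle_center, timer_center from where it was at the start of the episode above 0.03 m).
It also fails if it takes over 72 s, if anything falls off the work surface, if the arm or the gripper's body presses on something with over 40 N, if the wrist force passes 120 N, or if a joint passes its speed limit or range.

## Working session

There is one attempt and no reset: what is moved stays moved. The work goes in short steps, Python scripts to look and compute and a tool call to move; the robot and the scene stay as the last step left them, time stands still between calls to the robot, and variables do not carry over. Pictures are saved under pics/ and viewed, at most 10 in all, crops included, and the job is handed in when it is done.

Besides the shell and the picture viewer there is one more tool, called after "Request:" as name(argument=value, ...), one argument or row to a line, values as JSON. apply_moves: Moves the arm, as the interface text tells. Its arguments: {"type":"object","properties":{"series":{"type":"array"},"claw":{"type":"number"},"newtons":{"type":"number"}},"required":["series"]}

```bash
ls; mkdir -p pics; cat > h.py <<'E'
import numpy as np, cv2
from plant import robot
from scipy.spatial.transform import Rotation as R
def shot(n,f=None):
    c=robot.calibration(n); p,d=robot.read_camera(n)
    if f: cv2.imwrite('pics/'+f,p); np.save('pics/'+f[:-4]+'.npy',d)
    E=np.array(c['extrinsics']); v,u=np.mgrid[0:384,0:512]
    X=np.stack([(u-c['cx'])/c['fx']*d,(v-c['cy'])/c['fy']*d,d],-1)
    W=(X-E[:3,3])@E[:3,:3]; W[d==0]=np.nan
    return p,d,W
E
python3 - <<'E'
from h import *
s=robot.read_state(); print(s)
p,d,W=shot('top','top.png'); np.save('pics/topW.npy',W)
p2,d2,W2=shot('side','side.png'); np.save('pics/sideW.npy',W2)
c=robot.calibration('top');print(c)
E
```

```text
pics
{'t': 0.0, 'q': array([ 1.19959243e+00,  1.31137628e-01,  1.48929687e+00,  1.22098633e-05,
        1.52298589e+00, -8.53954225e-02]), 'dq': array([-3.75027144e-05,  2.53188159e-04,  1.97385576e-03, -7.03487018e-04,
        1.38251909e-03,  6.05069792e-04]), 'joint_torque': array([ 1.72990018e-03, -5.59855092e+01, -4.91744757e+01,  7.68740731e-02,
        3.54268891e-02, -1.62274505e-04]), 'tool_pos': array([0.16904844, 0.57544932, 0.40369153]), 'orientation': array([-4.47360574e-01, -3.10914644e+00,  2.79177989e-03]), 'force': array([ 0.18247177, -0.61525621, -0.68224893]), 'wrist_torque': array([ 0.02637533, -0.02250073, -0.04129898]), 'gripper_force': 0.0, 'opening': 0.09310736171211798}
{'fx': 478.34506122688197, 'fy': 478.34506122688197, 'cx': 266.7004047663529, 'cy': 191.35358425456462, 'extrinsics': array([[-0.01232468, -0.99989875,  0.00711228,  0.00494457],
       [-0.99766334,  0.01181848, -0.0672918 ,  0.58561813],
       [ 0.06720094, -0.00792501, -0.99770799,  1.18907062],
       [ 0.        ,  0.        ,  0.        ,  1.        ]])}
```

View pics/top.png

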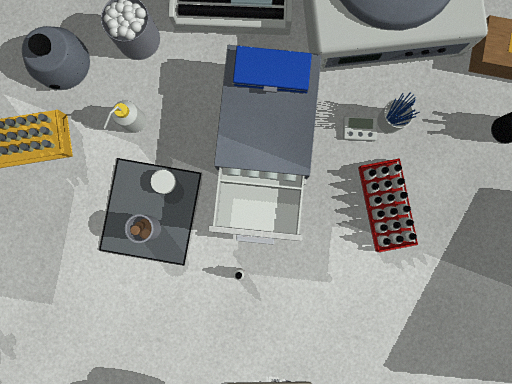

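View pics/side.png

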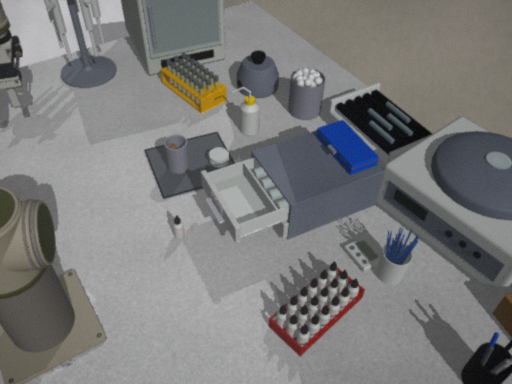

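The top view shows the beaker at (142,229) on the mat at left, the dishes at (163,181), the drawer panel's top edge around rows 228–238 (cols 211–300), and the bottle at (239,274). Next I'll measure these.

```bash
python3 - <<'E'
from h import *
W=np.load('pics/topW.npy'); p=cv2.imread('pics/top.png')
np.set_printoptions(precision=3,suppress=True)
def fit(m,name):
    X=W[m]; (c,w,a)=cv2.minAreaRect((X[:,:2]*1000).astype(np.float32)); print(name,np.round(c,1),np.round(w,1),round(a,2),'z',np.nanmedian(X[:,2]),len(X))
z=W[...,2]
def box(u0,u1,v0,v1):
    m=np.zeros(z.shape,bool); m[v0:v1,u0:u1]=1; return m&np.isfinite(z)
# beaker rim
m=box(110,175,205,260)&(z>0.096); X=W[m]; print('rim',len(X),cv2.minEnclosingCircle((X[:,:2]*1000).astype(np.float32)),np.nanmedian(X[:,2]))
m=box(140,185,160,200)&(z>0.026); X=W[m]; print('dish',cv2.minEnclosingCircle((X[:,:2]*1000).astype(np.float32)),np.nanmedian(X[:,2]))
fit(box(215,330,80,180)&(abs(z-.14)<.008),'cabtop')
fit(box(205,310,165,250)&(abs(z-.129)<.006),'panel top')
fit(box(205,310,165,250)&(z>.11)&(z<.14),'drawer walls')
fit(box(222,298,190,228)&(z>.065)&(z<.1),'floor')
m=box(225,255,260,290)&(z>.05);X=W[m];print('bottle',X.mean(0),X.max(0),len(X))
for u,v in [(118,158),(201,172),(185,264),(100,250)]:print(W[v,u])
for v in range(170,250,3): print(v,W[v,255],W[v,235])
E
```

```text
rim 185 ((497.0687561035156, 298.6956481933594), 33.43089294433594) 0.10370482338341576
dish ((612.7596435546875, 259.3010559082031), 30.16993522644043) 0.0344515370663252
cabtop [736.   -2.3] [220.4 223.7] 83.56 z 0.1404394983184814 8000
panel top [552.2  18.6] [217.4 157.7] 84.06 z 0.12793873887431034 881
drawer walls [560.2  17.1] [218.6 174.9] 84.06 z 0.12782205123583898 1425
floor [540.9  16.1] [180.5  88.9] 89.3 z 0.08037542151088697 2859
bottle [0.383 0.07  0.064] [0.39  0.08  0.084] 57
[0.677 0.378 0.006]
[0.639 0.166 0.   ]
[0.405 0.207 0.003]
[0.443 0.422 0.003]
170 [0.627 0.025 0.141] [0.631 0.072 0.108]
173 [0.623 0.026 0.106] [0.623 0.072 0.111]
176 [0.616 0.026 0.108] [0.619 0.074 0.08 ]
179 [0.612 0.026 0.079] [0.612 0.074 0.082]
182 [0.605 0.026 0.076] [0.601 0.071 0.128]
185 [0.595 0.026 0.105] [0.597 0.074 0.085]
188 [0.59  0.026 0.082] [0.59  0.074 0.082]
191 [0.582 0.026 0.086] [0.583 0.074 0.08 ]
194 [0.575 0.026 0.084] [0.576 0.074 0.083]
197 [0.568 0.027 0.081] [0.569 0.075 0.078]
200 [0.561 0.027 0.075] [0.562 0.075 0.079]
203 [0.554 0.027 0.08 ] [0.554 0.075 0.081]
206 [0.547 0.027 0.083] [0.547 0.075 0.08 ]
209 [0.54  0.027 0.081] [0.54  0.075 0.08 ]
212 [0.532 0.027 0.081] [0.533 0.075 0.083]
215 [0.525 0.027 0.079] [0.526 0.075 0.079]
218 [0.518 0.027 0.079] [0.519 0.075 0.079]
221 [0.511 0.027 0.078] [0.511 0.075 0.082]
224 [0.504 0.027 0.079] [0.504 0.075 0.08 ]
227 [0.497 0.027 0.08 ] [0.497 0.075 0.081]
230 [0.49  0.027 0.128] [0.491 0.073 0.124]
233 [0.483 0.027 0.13 ] [0.484 0.072 0.13 ]
236 [0.476 0.027 0.125] [ 0.474  0.08  -0.   ]
239 [0.468 0.027 0.09 ] [0.466 0.08  0.004]
242 [0.461 0.028 0.091] [ 0.459  0.08  -0.001]
245 [0.45  0.029 0.004] [ 0.451  0.08  -0.003]
248 [ 0.443  0.029 -0.   ] [ 0.443  0.08  -0.002]
```

Request:
apply_moves(
  series=[
    [[-24,-25,0],[0,0,0]],
    [[-24,-25,0],[0,0,0]],
    [[-24,-25,0],[0,0,0]],
    [[-24,-25,0],[0,0,0]],
    [[-24,-25,0],[0,0,0]],
    [[-24,-25,0],[0,0,0]],
    [[-24,-25,0],[0,0,0]],
    [[-24,-25,0],[0,0,0]],
    [[-24,-25,0],[0,0,0]],
    [[-24,-25,0],[0,0,0]],
    [[-24,-25,0],[0,0,0]],
    [[-24,-25,0],[0,0,0]],
  ],
)

```text
t: 1.1
tool_pos: [0.3611, 0.205, 0.4045]
orientation: [-0.447, -3.11, 0.0]
force: [1.0, 0.4, 0.5]
opening: 0.0931
gripper_force: 0.0
```

```bash
cat > st.py <<'E'
from h import *
import json
np.set_printoptions(precision=4,suppress=True)
s=robot.read_state(); M=R.from_rotvec(s['orientation']).as_matrix()
print(s['t'],'q',s['q'],'p',s['tool_pos'],'grasp',s['tool_pos']+.167*M[:,2]); print(M); print('F',s['force'],s['opening'],s['gripper_force'])
open('log.txt','a').write(json.dumps([list(map(float,s['q'])),list(map(float,s['tool_pos'])),list(map(float,s['orientation']))])+'\n')
E
python3 st.py
```

```text
1.1 q [ 0.3928 -0.3923  1.9662 -0.      1.5679 -0.8925] p [0.3611 0.205  0.4045] grasp [0.3611 0.205  0.2375]
[[-0.9595  0.2817 -0.0001]
 [ 0.2817  0.9595 -0.0001]
 [ 0.0001 -0.0001 -1.    ]]
F [1.0362 0.394  0.5091] 0.0931423011295593 0.0
```

Request:
apply_moves(
  series=[
    [[0,0,-8],[-0.075,-0.093,0]],
    [[0,0,-8],[-0.075,-0.093,0]],
    [[0,0,-8],[-0.075,-0.093,0]],
    [[0,0,-8],[-0.075,-0.093,0]],
    [[0,0,-8],[-0.075,-0.093,0]],
    [[0,0,-8],[-0.075,-0.093,0]],
  ],
)

```text
t: 1.6
tool_pos: [0.348, 0.2012, 0.4501]
orientation: [0.353, 2.453, 0.478]
force: [-0.6, -0.2, -0.3]
opening: 0.0933
gripper_force: 0.0
```

```bash
python3 st.py; cat > fit.py <<'E'
from h import *
import json
from scipy.optimize import least_squares
L=[[[1.19959243,.131137628,1.48929687,0,1.52298589,-.0853954],[.16904844,.57544932,.40369153],[-.44736,-3.109146,.00279]]]+[json.loads(l) for l in open('log.txt')]
def fk(q,P):
    d1,a1,a2,e,f,d6,o,y2=P; Ry=lambda a:R.from_euler('y',a).as_matrix(); Rz=lambda a:R.from_euler('z',a).as_matrix()
    A=Rz(q[0]); p=A@np.array([a1,o,d1]); B=A@Ry(q[1]); p=p+B@np.array([0,0,a2]); C=B@Ry(q[2]); p=p+C@np.array([e,0,f])
    D=C@Rz(q[3])@Ry(q[4]); p=p+D@np.array([0,y2,d6]); return p,D@Rz(q[5])
if __name__=='__main__':
    x0=[.25,0,.25,0,.4,.1,.05,0]
    r=least_squares(lambda P:np.concatenate([np.concatenate([(fk(l[0],P)[0]-l[1])]) for l in L]+[1e-4*(P-np.array(x0))]),x0)
    np.set_printoptions(precision=4,suppress=True); print(r.x,r.cost)
    for l in L:
        p,M=fk(l[0],r.x); print(p-np.array(l[1]),(R.from_matrix(M).inv()*R.from_rotvec(l[2])).as_rotvec())
    np.save('P.npy',r.x)
E
python3 fit.py
```

```text
1.6 q [ 0.3983 -0.8748  2.2648 -0.0043  1.0289 -0.8856] p [0.348  0.2012 0.4501] grasp [0.45   0.2435 0.3248]
[[-0.7796  0.1372  0.611 ]
 [ 0.3566  0.8993  0.2531]
 [-0.5148  0.4152 -0.7501]]
F [-0.5541 -0.1699 -0.2987] 0.09330455560292521 0.0
[0.3173 0.0002 0.369  0.0604 0.5532 0.1916 0.0422 0.009 ] 2.7308031139063427e-10
[ 0. -0.  0.] [-0.      0.      1.5708]
[-0.  0. -0.] [-0.      0.      1.5708]
[-0.  0.  0.] [-0.      0.      1.5708]
```

```bash
cat > ik.py <<'E'
from fit import *
P=np.load('P.npy'); LO=np.array([-2.96,-.89,.02,-1.34,0,-2.66])+.04; HI=np.array([2.96,2.26,2.5,4.48,2.73,2.66])-.04
RZ=R.from_euler('z',np.pi/2).as_matrix()
def FK(q): p,M=fk(q,P); return p,M@RZ
def ik(p,M,seeds):
    best=None
    def f(q):
        a,B=FK(q); return np.concatenate([(a-p)*5,R.from_matrix(M.T@B).as_rotvec()])
    for s in seeds:
        r=least_squares(f,np.clip(s,LO+.01,HI-.01),bounds=(LO,HI),max_nfev=60)
        if best is None or r.cost<best.cost: best=r
        if r.cost<1e-6: break
    return best.x,best.cost
def tool(psi,th,up,roll=0):
    # tool z at yaw psi, pitched th down; y horizontal; up=+1: tool x has positive z
    z=np.array([np.cos(psi)*np.cos(th),np.sin(psi)*np.cos(th),-np.sin(th)])
    y=np.array([-np.sin(psi),np.cos(psi),0])*(-up); x=np.cross(y,z)   # x vertical-ish
    if x[2]*up<0: y=-y;x=-x
    return np.stack([x,y,z],1)@R.from_euler('z',roll).as_matrix()
SE=[[q1,q2,q3,q4,q5,q6] for q1 in (.4,1) for q2,q3 in ((0,2.2),(.6,1.6)) for q4,q5 in ((3.1,.9),(1.6,1),(-1.,1),(0,.5)) for q6 in (-1.2,1.2)]
E
cat > s.py <<'E'
from ik import *
G=np.array([.497,.299,.075])
np.set_printoptions(precision=2,suppress=True)
for psi in np.radians([0,25,50,-40,-80]):
  for th in np.radians([0,20,40]):
    for up in (1,-1):
      M=tool(psi,th,up); q,c=ik(G-.167*M[:,2],M,SE)
      if c<1e-5: print(np.degrees([psi,th]).round(),up,q,'%.0e'%c)
      else: print(np.degrees([psi,th]).round(),up,'no %.0e'%c)
E
time timeout 500 python3 s.py
```

```text
[0. 0.] 1 [ 1.02  0.61  2.2   4.19  1.4  -1.86] 2e-25
[0. 0.] -1 [1.02 0.61 2.2  4.19 1.4  1.28] 3e-31
[ 0. 20.] 1 [ 0.96  0.16  2.34  4.43  0.93 -2.23] 3e-18
[ 0. 20.] -1 [0.96 0.16 2.34 4.43 0.93 0.91] 6e-16
[ 0. 40.] 1 no 3e-02
[ 0. 40.] -1 [ 0.81 -0.11  2.3  -1.2   0.64  0.15] 1e-26
[25.  0.] 1 [ 0.56  0.56  2.42  3.27  1.41 -1.59] 1e-17
[25.  0.] -1 [0.56 0.56 2.42 3.27 1.41 1.55] 2e-20
[25. 20.] 1 no 2e-02
[25. 20.] -1 no 2e-02
[25. 40.] 1 no 1e-03
[25. 40.] -1 no 1e-03
[50.  0.] 1 [-0.05  0.57  2.36  2.21  1.44 -1.4 ] 1e-29
[50.  0.] -1 [-0.05  0.57  2.36  2.21  1.44  1.74] 5e-26
[50. 20.] 1 no 3e-03
[50. 20.] -1 no 3e-03
[50. 40.] 1 [ 0.13 -0.23  2.44  1.24  0.58 -0.14] 1e-20
[50. 40.] -1 no 1e-02
[-40.   0.] 1 no 5e-03
[-40.   0.] -1 no 5e-03
[-40.  20.] 1 [ 1.06  0.59  1.72 -1.19  1.47 -2.38] 2e-16
[-40.  20.] -1 [ 1.06  0.59  1.72 -1.19  1.47  0.76] 4e-30
[-40.  40.] 1 no 2e-04
[-40.  40.] -1 [ 0.94  0.35  1.8  -0.93  1.26  0.5 ] 5e-25
[-80.   0.] 1 [ 0.92  1.26  0.87 -1.11  2.18 -2.43] 8e-22
[-80.   0.] -1 [ 0.92  1.26  0.87 -1.11  2.18  0.71] 2e-24
[-80.  20.] 1 [ 0.9   1.    1.06 -0.87  1.97 -2.37] 1e-19
[-80.  20.] -1 [ 0.9   1.    1.06 -0.87  1.97  0.77] 5e-22
[-80.  40.] 1 [ 0.83  0.73  1.26 -0.66  1.74 -2.39] 6e-28
[-80.  40.] -1 [ 0.83  0.73  1.26 -0.66  1.74  0.75] 6e-21
real	0m10.828s
user	0m10.807s
sys	0m0.096s
```

```bash
cat > pour.py <<'E'
from ik import *
np.set_printoptions(precision=2,suppress=True)
a=np.array([.9945,-.1047,0]); b=np.array([.1047,.9945,0]); C0=np.array([.541,.0183,0])
def zone(pt):  # floor height to stay above
    d=pt-C0; u,v=d@a,d@b
    if u>.08 and abs(v)<.115: return .14
    if u>-.095 and abs(v)<.115: return .129
    return .0
box=np.array([[sx*.0375,sy*.094,z] for sx in(-1,0,1) for sy in(-1,-.5,0,.5,1) for z in (-.065,-.1,-.167)])
fing=np.array([[sx*.012,sy*.052,z] for sx in(-1,1) for sy in(-1,1) for z in (.019,0,-.065)])
def setup(psi0,th0,h,up):
    M0=tool(psi0,th0,up); ax=M0.T@[0,0,1]      # beaker axis in tool
    rel=ax*(.1-h)                               # mouth centre from grasp pt, tool coords
    return M0,ax,rel
def pose(M,ax,rel,mouth_xy,gap=.015,lipmin=.14):
    A=M@ax; m=M@rel
    lip=m[2]-.0335*np.sqrt(max(0,1-A[2]**2))
    g=np.array([mouth_xy[0]-m[0],mouth_xy[1]-m[1],0.])
    z=lipmin-lip
    # base of beaker lowest too
    base=m-A*.1; z=max(z,.15-(base[2]-.033*np.sqrt(max(0,1-A[2]**2))))
    why='lip'
    for nm,S in (('body',box),('fing',fing)):
        for s in S:
            w=g+M@s; need=zone(w)+gap-(M@s)[2]
            if need>z+1e-9: z=need; why=nm
    g[2]=z; return g,A,z+lip,why
if __name__=='__main__':
  h=.051; G=np.array([.497,.299,.004+h])
  for psi0 in np.radians([-80,-60]):
   for up in (-1,1):
    th0=np.radians(15); M0,ax,rel=setup(psi0,th0,h,up); q0,c0=ik(G-.167*M0[:,2],M0,SE)
    print('GRASP',np.degrees(psi0),up,q0,'%.0e'%c0)
    for psi in np.radians([-110,-85,-60]):
     for th in np.radians([15,30]):
      for sg in (1,-1):
       q=q0; out=[]
       for ph in np.radians([0,60,90,115,135,155]):
        M=tool(psi,th,up,sg*ph); A=M@ax; hd=A[:2]/(np.linalg.norm(A[:2])+1e-9) if ph>.5 else np.zeros(2)
        g,A,lip,why=pose(M,ax,rel,C0[:2]-.02*hd)
        q,c=ik(g-.167*M[:,2],M,[q,q0])
        out.append('%d:%s el%.0f lip%.3f%s'%(np.degrees(ph),'ok' if c<1e-5 else 'NO',np.degrees(np.arcsin(A[2])),lip,why[0]))
        if c>1e-5 and ph<1.6: break
       print(np.degrees([psi,th]).round(),sg,A,q,out[-4:])
E
timeout 500 python3 pour.py
```

```text
GRASP -80.0 -1 [ 0.91  1.1   1.   -0.92  2.02  0.78] 1e-18
[-110.   15.] 1 [-0.22  0.59 -0.78] [ 0.34  0.91  1.   -1.24  2.24  2.62] ['90:ok el4 lip0.199b', '115:ok el-19 lip0.188b', '135:NO el-36 lip0.172b', '155:NO el-51 lip0.150b']
[-110.   15.] -1 [ 0.55  0.31 -0.78] [ 0.41  0.67  1.37 -0.92  2.06 -1.96] ['90:ok el4 lip0.188b', '115:ok el-19 lip0.177b', '135:ok el-36 lip0.161b', '155:ok el-51 lip0.140l']
[-110.   30.] 1 [-0.16  0.76 -0.63] [ 0.28  0.66  1.19 -0.92  2.01  2.62] ['90:ok el7 lip0.177b', '115:ok el-13 lip0.166b', '135:NO el-28 lip0.151b', '155:NO el-39 lip0.140l']
[-110.   30.] -1 [ 0.61  0.48 -0.63] [ 0.35  0.48  1.47 -0.78  1.91 -1.98] ['90:ok el7 lip0.172f', '115:ok el-13 lip0.155b', '135:ok el-28 lip0.140f', '155:ok el-39 lip0.140l']
[-85.  15.] 1 [-0.45  0.44 -0.78] [ 0.43  0.51  1.48 -1.1   1.75  2.62] ['90:ok el4 lip0.199b', '115:ok el-19 lip0.177b', '135:NO el-36 lip0.161b', '155:NO el-51 lip0.150b']
[-85.  15.] -1 [ 0.37  0.51 -0.78] [ 0.51  0.43  1.73 -1.11  1.76 -2.02] ['90:ok el4 lip0.188b', '115:ok el-19 lip0.177b', '135:ok el-36 lip0.140l', '155:ok el-5
[... 5897 characters left out ...]
 [ 0.62  0.28  1.89 -1.07  1.65 -2.62] ['0:ok el75 lip0.246l', '59:NO el33 lip0.204l']
[-60.  15.] 1 [-0.79 -0.31  0.53] [ 0.59  0.3   1.82 -1.3   1.49 -1.54] ['0:ok el90 lip0.250l', '59:NO el32 lip0.222b']
[-60.  15.] -1 [0.66 0.53 0.53] [ 0.69  0.26  2.12 -1.3   1.66 -2.62] ['0:ok el90 lip0.250l', '59:NO el32 lip0.222b']
[-60.  30.] 1 [ 0.13 -0.22  0.97] [ 0.58  0.05  2.   -1.11  1.4  -2.62] ['0:NO el75 lip0.246l']
[-60.  30.] -1 [ 0.13 -0.22  0.97] [ 0.58  0.05  2.   -1.11  1.4  -2.62] ['0:NO el75 lip0.246l']pour.py:42: RuntimeWarning: invalid value encountered in arcsin
  out.append('%d:%s el%.0f lip%.3f%s'%(np.degrees(ph),'ok' if c<1e-5 else 'NO',np.degrees(np.arcsin(A[2])),lip,why[0]))
```

```bash
cat > plan.py <<'E'
from pour import *
from scipy.linalg import expm,logm
def T4(p,M): T=np.eye(4); T[:3,:3]=M; T[:3,3]=p; return T
def now():
    s=robot.read_state(); return T4(s['tool_pos'],R.from_rotvec(s['orientation']).as_matrix()),s['q']
def seg(Ta,Tb,q,n,show=True):
    X=np.real(logm(np.linalg.inv(Ta)@Tb)); S=expm(X/n); w=R.from_matrix(S[:3,:3]).as_rotvec()
    S[:3,3]=np.round(S[:3,3]*1000,1)/1000; w=np.round(w,4); S[:3,:3]=R.from_rotvec(w).as_matrix()
    T=Ta; mz=9; worst=0; dq=0
    for i in range(n):
        T=T@S; q2,c=ik(T[:3,3],T[:3,:3],[q]); worst=max(worst,c); dq=max(dq,abs(q2-q).max()*12); q=q2
        mz=min(mz,(T[:3,3]+(np.vstack([box,fing])+[0,0,.167])@T[:3,:3].T)[:,2].min())
    if show: print(n,'x',[list(np.round(S[:3,3]*1000,1)),list(w)],'|shift %.0f turn %.3f'%(np.linalg.norm(S[:3,3])*1e3,np.linalg.norm(w)),'ik %.0e dq/s %.1f minz %.3f'%(worst,dq,mz),'q',q,'end',T[:3,3])
    return T,q
h0=.051;PSI0,TH0=np.radians([-80,15])
def grasp_T(G,back=0,psi=PSI0,th=TH0):
    M=tool(psi,th,-1); return T4(np.array(G)-(.167+back)*M[:,2],M)
E
python3 - <<'E'
from plan import *
T,q=now(); G=[.497,.299,.055]
M=tool(np.radians(-60),np.radians(40),-1); Tm=T4(np.array([.40,.40,.40]),M)
T,q=seg(T,Tm,q,12); Tm=T
T,q=seg(T,grasp_T(G,.13),q,12)
T,q=seg(T,grasp_T(G,.0),q,6)
E
```

```text
12 x [[np.float64(8.9), np.float64(16.0), np.float64(2.6)], [np.float64(0.0745), np.float64(-0.0368), np.float64(0.0323)]] |shift 18 turn 0.089 ik 4e-18 dq/s 2.6 minz 0.272 q [ 0.94  0.23  1.5  -0.8   1.78  0.39] end [0.4 0.4 0.4]
12 x [[np.float64(25.9), np.float64(9.6), np.float64(-0.6)], [np.float64(0.026), np.float64(-0.036), np.float64(0.0135)]] |shift 28 turn 0.046 ik 9e-18 dq/s 1.6 minz 0.069 q [ 1.02  1.32  0.54 -0.95  2.23  0.63] end [0.45 0.58 0.13]
6 x [[np.float64(0.0), np.float64(0.1), np.float64(21.7)], [np.float64(0.0001), np.float64(0.0), np.float64(-0.0)]] |shift 22 turn 0.000 ik 2e-17 dq/s 1.2 minz 0.036 q [ 0.91  1.1   1.   -0.92  2.02  0.78] end [0.47 0.46 0.1 ]
```

Request:
apply_moves(
  series=[
    [[8.9,16,2.6],[0.0745,-0.0368,0.0323]],
    [[8.9,16,2.6],[0.0745,-0.0368,0.0323]],
    [[8.9,16,2.6],[0.0745,-0.0368,0.0323]],
    [[8.9,16,2.6],[0.0745,-0.0368,0.0323]],
    [[8.9,16,2.6],[0.0745,-0.0368,0.0323]],
    [[8.9,16,2.6],[0.0745,-0.0368,0.0323]],
    [[8.9,16,2.6],[0.0745,-0.0368,0.0323]],
    [[8.9,16,2.6],[0.0745,-0.0368,0.0323]],
    [[8.9,16,2.6],[0.0745,-0.0368,0.0323]],
    [[8.9,16,2.6],[0.0745,-0.0368,0.0323]],
    [[8.9,16,2.6],[0.0745,-0.0368,0.0323]],
    [[8.9,16,2.6],[0.0745,-0.0368,0.0323]],
  ],
)

```text
t: 2.6
tool_pos: [0.3974, 0.3986, 0.3998]
orientation: [1.151, 2.034, -0.537]
force: [-1.0, -0.7, 0.0]
opening: 0.0928
gripper_force: 0.0
```

```bash
python3 st.py; python3 fit.py|tail -8;  python3 - <<'E'
from plan import *
T,q=now(); G=[.497,.299,.055]
T,q=seg(T,grasp_T(G,.13),q,12)
E
```

```text
2.6 q [ 0.9346  0.2146  1.5271 -0.7934  1.7538  0.3888] p [0.3974 0.3986 0.3998] grasp [0.4622 0.2892 0.2914]
[[-0.3359  0.8585  0.3875]
 [ 0.555   0.5128 -0.655 ]
 [-0.761  -0.0049 -0.6487]]
F [-1.0035 -0.6505  0.0355] 0.09280736305420167 0.0
[0.3181 0.     0.3691 0.0616 0.5534 0.1914 0.0512 0.    ] 2.742834192221334e-10
[ 0. -0.  0.] [-0.      0.      1.5708]
[-0.  0. -0.] [-0.      0.      1.5708]
[-0.  0. -0.] [-0.      0.      1.5708]
[ 0.  0. -0.] [-0.     -0.      1.5708]
12 x [[np.float64(25.8), np.float64(10.1), np.float64(-0.5)], [np.float64(0.0269), np.float64(-0.0365), np.float64(0.0146)]] |shift 28 turn 0.048 ik 9e-18 dq/s 1.6 minz 0.069 q [ 1.01  1.33  0.55 -0.95  2.22  0.64] end [0.45 0.58 0.13]
```

Model fits exactly. On to the pre-grasp pose.

Request:
apply_moves(
  series=[
    [[25.8,10.1,-0.5],[0.0269,-0.0365,0.0146]],
    [[25.8,10.1,-0.5],[0.0269,-0.0365,0.0146]],
    [[25.8,10.1,-0.5],[0.0269,-0.0365,0.0146]],
    [[25.8,10.1,-0.5],[0.0269,-0.0365,0.0146]],
    [[25.8,10.1,-0.5],[0.0269,-0.0365,0.0146]],
    [[25.8,10.1,-0.5],[0.0269,-0.0365,0.0146]],
    [[25.8,10.1,-0.5],[0.0269,-0.0365,0.0146]],
    [[25.8,10.1,-0.5],[0.0269,-0.0365,0.0146]],
    [[25.8,10.1,-0.5],[0.0269,-0.0365,0.0146]],
    [[25.8,10.1,-0.5],[0.0269,-0.0365,0.0146]],
    [[25.8,10.1,-0.5],[0.0269,-0.0365,0.0146]],
    [[25.8,10.1,-0.5],[0.0269,-0.0365,0.0146]],
  ],
)

```text
t: 3.6
tool_pos: [0.4464, 0.5813, 0.1312]
orientation: [1.251, 1.493, -0.959]
force: [0.9, 0.4, 0.2]
opening: 0.0931
gripper_force: 0.0
```

```bash
python3 st.py;  python3 - <<'E'
from plan import *
T,q=now()
p,d,W=shot('wrist','w1.png'); z=W[...,2]
m=np.isfinite(z)&(z>.03)&(z<.125)&(abs(W[...,0]-.497)<.06)&(abs(W[...,1]-.299)<.06)
print('beaker pts',m.sum(),W[m].min(0),W[m].max(0))
seg(T,grasp_T([.497,.299,.055]),q,6)
E
```

```text
3.6 q [ 1.0147  1.3266  0.5522 -0.9464  2.2215  0.6428] p [0.4464 0.5813 0.1312] grasp [0.4747 0.4226 0.0879]
[[-0.0452  0.9846  0.1692]
 [ 0.2557  0.1751 -0.9508]
 [-0.9657  0.0003 -0.2597]]
F [0.9158 0.4128 0.2423] 0.09308143355099556 0.0
beaker pts 6014 [0.46 0.3  0.03] [0.53 0.33 0.1 ]
6 x [[np.float64(-0.1), np.float64(0.1), np.float64(21.6)], [np.float64(0.0003), np.float64(-0.0001), np.float64(0.0)]] |shift 22 turn 0.000 ik 2e-17 dq/s 1.2 minz 0.036 q [ 0.91  1.1   1.   -0.91  2.01  0.79] end [0.47 0.46 0.1 ]
```

View pics/w1.png

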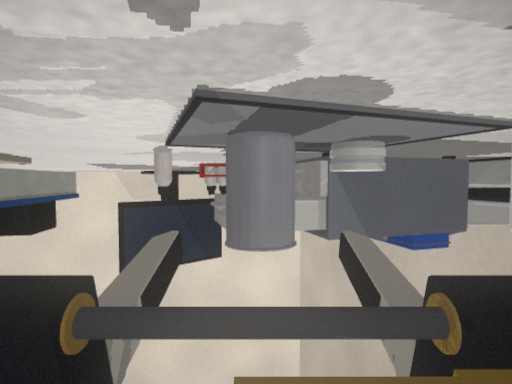

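The wrist view is upside-down: the beaker is centred between the fingers (cols 226–295, fingers at about 180 and 345), and the dishes are at (358,157), clear. The camera hangs below the gripper, so I'll check its clearance.

```bash
python3 - <<'E'
from plan import *
np.set_printoptions(precision=4,suppress=True)
T,q=now(); E=np.array(robot.calibration('wrist')['extrinsics']); c=-E[:3,:3].T@E[:3,3]
print('cam world',c,'tool',T[:3,:3].T@(c-T[:3,3]))
W=shot('wrist')[2]; z=W[...,2]
m=np.isfinite(z)&(abs(z-.055)<.02)&(abs(W[...,0]-.497)<.05)&(abs(W[...,1]-.299)<.06); X=W[m]
r=least_squares(lambda c:np.hypot(X[:,0]-c[0],X[:,1]-c[1])-.032,[.497,.299],loss='soft_l1',f_scale=.002); print(r.x)
E
```

```text
cam world [0.4443 0.5795 0.0303] tool [ 0.0841 -0.0005  0.0203]
[0.4962 0.2995]
```

```bash
cat > s2.py <<'E'
import pour
from plan import *
cam=np.array([[x,y,z-.167] for x in(.06,.1) for y in(-.035,.035) for z in(0,.045)]); pour.box=np.vstack([pour.box,cam])
for th0,h in [(20,.066),(25,.06),(15,.075)]:
  t0=np.radians(th0); M0,ax,rel=setup(PSI0,t0,h,-1); Tg=grasp_T([.4965,.299,.004+h],th=t0)
  q0,c0=ik(Tg[:3,3],Tg[:3,:3],SE); print(th0,h,'camz',(Tg[:3,3]+Tg[:3,:3]@[.084,0,.02])[2],q0,'%.0e'%c0)
  for psi in np.radians([-100,-85]):
   for th in np.radians([10,15,20,25]):
    out=[];q=q0
    for ph in np.radians([60,90,115,125,135,145,155,165,175]):
      M=tool(psi,th,-1,-ph); A=M@ax; hd=A[:2]/np.linalg.norm(A[:2])
      g,A,lip,why=pose(M,ax,rel,C0[:2]-.02*hd); q,c=ik(g-.167*M[:,2],M,[q,q0])
      out.append('%s%d/%.3f%s'%('' if c<1e-5 else 'NO',np.degrees(np.arcsin(A[2])),lip,why[0]))
    print(np.degrees([psi,th]).round(),A,*out)
E
python3 s2.py
```

```text
20 0.066 camz 0.04134278092285701 [ 0.9   1.01  1.07 -0.87  1.96  0.78] 3e-22
[-100.   10.] [ 0.17  0.48 -0.86] 31/0.221b 3/0.194b -19/0.189b -28/0.184b -36/0.177b -44/0.168b -51/0.158b -56/0.140l -59/0.140l
[-100.   15.] [ 0.18  0.55 -0.82] 32/0.214b 5/0.188b -17/0.183b -25/0.177b -33/0.170b -40/0.161b -47/0.151b -52/0.140l -54/0.140l
[-100.   20.] [ 0.19  0.62 -0.76] 33/0.207b 6/0.181b -14/0.176b -22/0.170b -30/0.163b -37/0.154b -43/0.143b -47/0.140l -49/0.140l
[-100.   25.] [ 0.2   0.68 -0.7 ] 34/0.207l 8/0.173b -12/0.168b -20/0.163b -27/0.155b -33/0.147b -38/0.140l -42/0.140l -44/0.140l
[-85.  10.] [ 0.04  0.5  -0.86] 31/0.221b 3/0.194b -19/0.189b -28/0.184b -36/0.177b -44/0.142b -51/0.140l -56/0.140l -59/0.140l
[-85.  15.] [ 0.03  0.58 -0.82] 32/0.214b 5/0.188b -17/0.183b -25/0.177b -33/0.170b -40/0.140l -47/0.140l -52/0.140l -54/0.140l
[-85.  20.] [ 0.03  0.65 -0.76] 33/0.207b 6/0.181b -14/0.176b -22/0.170b -30/0.163b -37/0.141f -43/0.140l -47/0.140l -49/0.140l
[-85.  25.] [ 0.02  0.71 -0.7 ] 34/0.207l 8/0.173b -12/0.168b -20/0.163b -27/0.155b -33/0.141f -38/0.140l -42/0.140l -
[... 1529 characters left out ...]
73b -33/0.167b -40/0.160b -47/0.150b -52/0.140l -54/0.140l
[-100.   25.] [ 0.19  0.62 -0.76] 33/0.204l 6/0.171b -15/0.169b -23/0.165b -30/0.159b -37/0.151b -43/0.142b -47/0.140l -49/0.140l
[-85.  10.] [ 0.05  0.43 -0.9 ] 31/0.216b 2/0.193b -20/0.192b -30/0.188b -38/0.183b -47/0.148b -54/0.146b -60/0.142b -64/0.140l
[-85.  15.] [ 0.04  0.5  -0.86] 32/0.209b 3/0.186b -19/0.185b -27/0.181b -36/0.175b -44/0.167b -51/0.140f -56/0.140l -59/0.140l
[-85.  20.] [ 0.03  0.58 -0.82] 32/0.204l 5/0.179b -17/0.177b -25/0.173b -33/0.167b -40/0.160b -47/0.140f -52/0.140l -54/0.140l
[-85.  25.] [ 0.03  0.65 -0.76] 33/0.204l 6/0.171b -15/0.169b -23/0.165b -30/0.159b -37/0.151b -43/0.140f -47/0.140l -49/0.140l
```

```bash
python3 - <<'E'
from plan import *
T,q=now(); G=[.4965,.299,.070]; t=np.radians(20)
T,q=seg(T,grasp_T(G,.12,th=t),q,3)
T,q=seg(T,grasp_T(G,.0,th=t),q,6)
E
```

```text
3 x [[np.float64(-17.7), np.float64(0.6), np.float64(-0.5)], [np.float64(-0.001), np.float64(0.0332), np.float64(0.0047)]] |shift 18 turn 0.034 ik 5e-25 dq/s 0.7 minz 0.069 q [ 1.    1.18  0.7  -0.88  2.16  0.68] end [0.45 0.56 0.17]
6 x [[np.float64(-0.0), np.float64(0.0), np.float64(20.0)], [np.float64(0.0), np.float64(-0.0), np.float64(0.0)]] |shift 20 turn 0.000 ik 2e-17 dq/s 0.9 minz 0.052 q [ 0.9   1.01  1.07 -0.87  1.96  0.78] end [0.47 0.45 0.13]
```

Request:
apply_moves(
  series=[
    [[-17.7,0.6,-0.5],[-0.001,0.0332,0.0047]],
    [[-17.7,0.6,-0.5],[-0.001,0.0332,0.0047]],
    [[-17.7,0.6,-0.5],[-0.001,0.0332,0.0047]],
    [[0,0,20],[0,0,0]],
    [[0,0,20],[0,0,0]],
    [[0,0,20],[0,0,0]],
    [[0,0,20],[0,0,0]],
    [[0,0,20],[0,0,0]],
    [[0,0,20],[0,0,0]],
    [[0,0,0],[0,0,0]],
  ],
)

```text
t: 4.53
tool_pos: [0.4711, 0.4538, 0.1421]
orientation: [1.325, 1.561, -0.896]
force: [0.1, -0.2, -0.8]
opening: 0.0931
gripper_force: 0.0
```

```bash
python3 st.py
```

```text
4.5333 q [ 0.8949  0.9783  1.0804 -0.8635  1.9546  0.7841] p [0.4711 0.4538 0.1421] grasp [0.4989 0.3003 0.0825]
[[-0.0485  0.9849  0.1662]
 [ 0.3536  0.1726 -0.9193]
 [-0.9341  0.0142 -0.3566]]
F [ 0.1233 -0.2255 -0.7571] 0.09314200836213528 0.0
```

Request:
apply_moves(
  series=[
    [[0,0,0],[0,0,0]],
    [[0,0,0],[0,0,0]],
    [[0,0,0],[0,0,0]],
    [[0,0,0],[0,0,0]],
    [[0,0,0],[0,0,0]],
    [[0,0,0],[0,0,0]],
    [[0,0,0],[0,0,0]],
    [[0,0,0],[0,0,0]],
  ],
  claw=0,
  newtons=30,
)

```text
t: 5.2
tool_pos: [0.4708, 0.4574, 0.1419]
orientation: [1.323, 1.561, -0.894]
force: [-1.8, 0.5, 5.6]
opening: 0.064
gripper_force: 29.7
```

```bash
python3 st.py
```

```text
5.2 q [ 0.8986  0.985   1.0702 -0.8643  1.9584  0.783 ] p [0.4708 0.4574 0.1419] grasp [0.4989 0.3039 0.0824]
[[-0.0479  0.9845  0.1685]
 [ 0.3529  0.1745 -0.9192]
 [-0.9344  0.0154 -0.3558]]
F [-1.8015  0.5075  5.6067] 0.06400208532808771 29.746291509072762
```

Request:
apply_moves(
  series=[
    [[-14,0.2,-5.3],[0,0,0]],
    [[-14,0.2,-5.3],[0,0,0]],
    [[-14,0.2,-5.3],[0,0,0]],
    [[-14,0.2,-5.3],[0,0,0]],
    [[-14,0.2,-5.3],[0,0,0]],
    [[-14,0.2,-5.3],[0,0,0]],
    [[-14,0.2,-5.3],[0,0,0]],
    [[-14,0.2,-5.3],[0,0,0]],
    [[-14,0.2,-5.3],[0,0,0]],
    [[-14,0.2,-5.3],[0,0,0]],
    [[0,0,0],[0,0,0]],
    [[0,0,0],[0,0,0]],
  ],
  newtons=40,
)

```text
t: 6.2
tool_pos: [0.4709, 0.4569, 0.2925]
orientation: [1.324, 1.562, -0.892]
force: [0.3, 1.0, -2.8]
opening: 0.0644
gripper_force: 39.7
```

```bash
python3 st.py; cat > s3.py <<'E'
import pour,sys
from plan import *
cam=np.array([[x,y,z-.167] for x in(.06,.1) for y in(-.035,.035) for z in(0,.045)]); pour.box=np.vstack([pour.box,cam])
M0=tool(np.radians(-79.6),np.radians(20.8),-1); h=.0784; ax=M0.T@[0,0,1]; rel=ax*(.1-h); psi=np.radians(-85)
def wp(ph,th=20.,up=.0,off=.02):
    M=tool(psi,np.radians(th),-1,-np.radians(ph)); A=M@ax; hd=A[:2]/np.linalg.norm(A[:2])
    g,A,lip,why=pose(M,ax,rel,C0[:2]-off*hd); g[2]+=up; print('ph',ph,'el %.0f lip %.3f'%(np.degrees(np.arcsin(A[2])),lip+up),why,'mouth',(g+M@rel),'dir',A)
    return T4(g-.167*M[:,2],M)
E
python3 - <<'E'
from s3 import *
T,q=now()
for ph,n in [(60,18),(110,12),(130,4),(150,5),(175,6)]: T,q=seg(T,wp(ph),q,n)
E
```

```text
6.2 q [ 0.8981  0.7715  1.098  -0.9327  2.0722  0.6236] p [0.4709 0.4569 0.2925] grasp [0.4991 0.3035 0.2327]
[[-0.0471  0.9845  0.1689]
 [ 0.3551  0.1746 -0.9184]
 [-0.9337  0.0167 -0.3578]]
F [ 0.3256  1.0284 -2.789 ] 0.06439044943902962 39.705913465004414
ph 60 el 34 lip 0.206 lip mouth [0.52 0.01 0.23] dir [0.79 0.24 0.56]
18 x [[np.float64(-4.2), np.float64(-3.5), np.float64(15.5)], [np.float64(0.005), np.float64(0.0017), np.float64(-0.0573)]] |shift 16 turn 0.058 ik 8e-20 dq/s 0.8 minz 0.149 q [ 0.54  0.35  1.72 -1.04  1.77 -0.41] end [0.49 0.16 0.28]
ph 110 el -10 lip 0.180 body mouth [0.52 0.01 0.21] dir [ 0.84  0.52 -0.18]
12 x [[np.float64(-0.0), np.float64(0.1), np.float64(0.9)], [np.float64(-0.0), np.float64(-0.0001), np.float64(-0.0727)]] |shift 1 turn 0.073 ik 5e-21 dq/s 0.9 minz 0.144 q [ 0.52  0.35  1.73 -1.05  1.75 -1.28] end [0.49 0.15 0.27]
ph 130 el -26 lip 0.172 body mouth [0.53 0.   0.2 ] dir [ 0.67  0.6  -0.44]
4 x [[np.float64(-1.5), np.float64(-0.1), np.float64(1.6)], [np.float64(-0.0001), np.float64(0.0001), np.float64(-0.0873)]] |shift 2 turn 0.087 ik 4e-18 dq/s 1.1 minz 0.143 q [ 0.51  0.36  1.73 -1.05  1.74 -1.63] end [0.5  0.15 0.27]
ph 150 el -40 lip 0.157 body mouth [0.53 0.   0.18] dir [ 0.41  0.65 -0.64]
5 x [[np.float64(-3.1), np.float64(0.3), np.float64(2.1)], [np.float64(0.0), np.float64(-0.0), np.float64(-0.0698)]] |shift 4 turn 0.070 ik 2e-17 dq/s 0.8 minz 0.143 q [ 0.49  0.4   1.71 -1.06  1.71 -1.97] end [0.51 0.14 0.25]
ph 175 el -49 lip 0.140 lip mouth [ 0.54 -0.    0.16] dir [ 0.02  0.66 -0.75]
6 x [[np.float64(-3.5), np.float64(-2.0), np.float64(1.8)], [np.float64(0.0), np.float64(-0.0), np.float64(-0.0727)]] |shift 4 turn 0.073 ik 2e-21 dq/s 0.9 minz 0.146 q [ 0.47  0.46  1.67 -1.07  1.69 -2.39] end [0.53 0.14 0.24]
```

Request:
apply_moves(
  series=[
    [[-4.2,-3.5,15.5],[0.005,0.0017,-0.0573]],
    [[-4.2,-3.5,15.5],[0.005,0.0017,-0.0573]],
    [[-4.2,-3.5,15.5],[0.005,0.0017,-0.0573]],
    [[-4.2,-3.5,15.5],[0.005,0.0017,-0.0573]],
    [[-4.2,-3.5,15.5],[0.005,0.0017,-0.0573]],
    [[-4.2,-3.5,15.5],[0.005,0.0017,-0.0573]],
    [[-4.2,-3.5,15.5],[0.005,0.0017,-0.0573]],
    [[-4.2,-3.5,15.5],[0.005,0.0017,-0.0573]],
    [[-4.2,-3.5,15.5],[0.005,0.0017,-0.0573]],
  ],
)

```text
t: 6.95
tool_pos: [0.4715, 0.3081, 0.2798]
orientation: [0.962, 1.948, -1.241]
force: [0.4, -0.9, -1.3]
opening: 0.0639
gripper_force: 39.7
```

Request:
apply_moves(
  series=[
    [[-4.2,-3.5,15.5],[0.005,0.0017,-0.0573]],
    [[-4.2,-3.5,15.5],[0.005,0.0017,-0.0573]],
    [[-4.2,-3.5,15.5],[0.005,0.0017,-0.0573]],
    [[-4.2,-3.5,15.5],[0.005,0.0017,-0.0573]],
    [[-4.2,-3.5,15.5],[0.005,0.0017,-0.0573]],
    [[-4.2,-3.5,15.5],[0.005,0.0017,-0.0573]],
    [[-4.2,-3.5,15.5],[0.005,0.0017,-0.0573]],
    [[-4.2,-3.5,15.5],[0.005,0.0017,-0.0573]],
    [[-4.2,-3.5,15.5],[0.005,0.0017,-0.0573]],
    [[0,0,0],[0,0,0]],
    [[0,0,0],[0,0,0]],
  ],
)

```text
t: 7.87
tool_pos: [0.4906, 0.1619, 0.2765]
orientation: [0.503, 2.269, -1.558]
force: [-0.4, 0.0, -2.5]
opening: 0.0642
gripper_force: 39.7
```

```bash
python3 st.py; python3 - <<'E'
from s3 import *
T,q=now(); shot('top','t2.png')
for ph,n in [(110,11),(130,5),(150,5),(175,6)]: T,q=seg(T,wp(ph),q,n)
p=cv2.imread('pics/t2.png'); cv2.imwrite('pics/t2c.png',cv2.resize(p[120:310,80:340],None,fx=3,fy=3))
E
```

```text
7.8667 q [ 0.5348  0.3573  1.7201 -1.0407  1.7655 -0.4104] p [0.4906 0.1619 0.2765] grasp [0.5038 0.0054 0.2197]
[[-0.8787  0.4708  0.0788]
 [ 0.0958  0.3355 -0.9372]
 [-0.4677 -0.8159 -0.3399]]
F [-0.3614  0.0433 -2.5153] 0.06415967594613987 39.65600791911129
ph 110 el -10 lip 0.180 body mouth [0.52 0.01 0.21] dir [ 0.84  0.52 -0.18]
11 x [[np.float64(-0.1), np.float64(-0.1), np.float64(0.9)], [np.float64(-0.0002), np.float64(-0.0003), np.float64(-0.0792)]] |shift 1 turn 0.079 ik 2e-20 dq/s 1.0 minz 0.144 q [ 0.52  0.35  1.73 -1.05  1.75 -1.28] end [0.49 0.15 0.27]
ph 130 el -26 lip 0.172 body mouth [0.53 0.   0.2 ] dir [ 0.67  0.6  -0.44]
5 x [[np.float64(-1.2), np.float64(0.1), np.float64(1.2)], [np.float64(-0.0001), np.float64(-0.0), np.float64(-0.0697)]] |shift 2 turn 0.070 ik 1e-19 dq/s 0.8 minz 0.143 q [ 0.51  0.36  1.73 -1.05  1.73 -1.63] end [0.5  0.15 0.27]
ph 150 el -40 lip 0.157 body mouth [0.53 0.   0.18] dir [ 0.41  0.65 -0.64]
5 x [[np.float64(-3.2), np.float64(0.3), np.float64(2.1)], [np.float64(0.0), np.float64(-0.0), np.float64(-0.0698)]] |shift 4 turn 0.070 ik 2e-17 dq/s 0.8 minz 0.143 q [ 0.49  0.4   1.71 -1.06  1.71 -1.96] end [0.51 0.14 0.25]
ph 175 el -49 lip 0.140 lip mouth [ 0.54 -0.    0.16] dir [ 0.02  0.66 -0.75]
6 x [[np.float64(-3.4), np.float64(-2.0), np.float64(1.8)], [np.float64(0.0), np.float64(-0.0), np.float64(-0.0727)]] |shift 4 turn 0.073 ik 2e-21 dq/s 0.9 minz 0.146 q [ 0.47  0.46  1.67 -1.07  1.69 -2.39] end [0.53 0.14 0.24]
```

View pics/t2c.png

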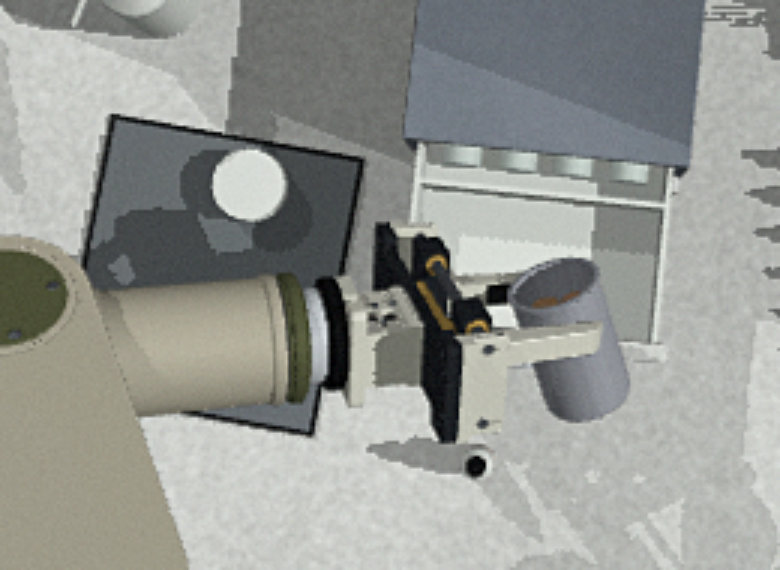

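The crop shows the beaker held over the compartment with its mouth toward the partition (crop 555,290) and the stoppers still inside. The bottle (478,463) and dishes (248,185) are untouched. I'll start the pour.

Request:
apply_moves(
  series=[
    [[0,0,0.9],[0,0,-0.0792]],
    [[0,0,0.9],[0,0,-0.0792]],
    [[0,0,0.9],[0,0,-0.0792]],
    [[0,0,0.9],[0,0,-0.0792]],
    [[0,0,0.9],[0,0,-0.0792]],
    [[0,0,0.9],[0,0,-0.0792]],
    [[0,0,0.9],[0,0,-0.0792]],
    [[0,0,0.9],[0,0,-0.0792]],
    [[0,0,0.9],[0,0,-0.0792]],
    [[0,0,0.9],[0,0,-0.0792]],
    [[0,0,0.9],[0,0,-0.0792]],
  ],
)

```text
t: 8.83
tool_pos: [0.4916, 0.1544, 0.2738]
orientation: [0.535, -2.395, 1.706]
force: [0.3, -0.5, -1.7]
opening: 0.0641
gripper_force: 39.6
```

Request:
apply_moves(
  series=[
    [[-1.2,0.1,1.2],[0,0,-0.0697]],
    [[-1.2,0.1,1.2],[0,0,-0.0697]],
    [[-1.2,0.1,1.2],[0,0,-0.0697]],
    [[-1.2,0.1,1.2],[0,0,-0.0697]],
    [[-1.2,0.1,1.2],[0,0,-0.0697]],
    [[-3.2,0.3,2.1],[0,0,-0.0698]],
    [[-3.2,0.3,2.1],[0,0,-0.0698]],
    [[-3.2,0.3,2.1],[0,0,-0.0698]],
    [[-3.2,0.3,2.1],[0,0,-0.0698]],
    [[-3.2,0.3,2.1],[0,0,-0.0698]],
    [[0,0,0],[0,0,0]],
    [[0,0,0],[0,0,0]],
  ],
)

```text
t: 9.83
tool_pos: [0.507, 0.1453, 0.2531]
orientation: [1.185, -1.867, 1.377]
force: [0.3, -1.2, 0.1]
opening: 0.0639
gripper_force: 39.7
```

Request:
apply_moves(
  series=[
    [[-3.4,-2,1.8],[0,0,-0.0727]],
    [[-3.4,-2,1.8],[0,0,-0.0727]],
    [[-3.4,-2,1.8],[0,0,-0.0727]],
    [[-3.4,-2,1.8],[0,0,-0.0727]],
    [[-3.4,-2,1.8],[0,0,-0.0727]],
    [[-3.4,-2,1.8],[0,0,-0.0727]],
    [[0,0,0],[0,0,0]],
    [[0,0,0],[0,0,0]],
    [[0,0,0],[0,0,0]],
    [[0,0,0],[0,0,0]],
    [[0,0,0],[0,0,0]],
    [[0,0,0],[0,0,0]],
  ],
)

```text
t: 10.83
tool_pos: [0.5255, 0.1413, 0.2358]
orientation: [1.484, -1.488, 1.129]
force: [-0.8, -0.4, -1.2]
opening: 0.0637
gripper_force: 39.7
```

```bash
python3 st.py; python3 - <<'E'
from s3 import *
shot('side','s2.png');shot('top','t3.png')
p=cv2.imread('pics/t3.png')[150:290,170:330]; s=cv2.imread('pics/s2.png')[130:270,140:300]
cv2.imwrite('pics/c3.png',cv2.resize(np.hstack([p,s]),None,fx=2.5,fy=2.5,interpolation=cv2.INTER_CUBIC))
E
```

```text
10.8333 q [ 0.476   0.4635  1.6701 -1.0678  1.6918 -2.3899] p [0.5255 0.1413 0.2358] grasp [ 0.539  -0.0152  0.179 ]
[[-0.059  -0.995   0.0808]
 [-0.3453 -0.0556 -0.9368]
 [ 0.9366 -0.0832 -0.3403]]
F [-0.7603 -0.4371 -1.2033] 0.06365111428876803 39.69533409224823
```

View pics/c3.png

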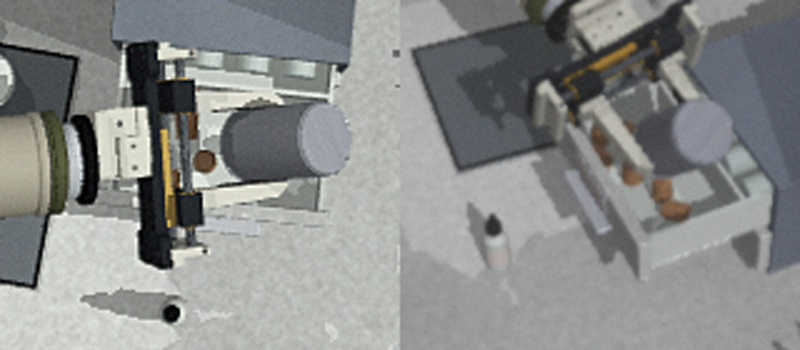

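Several stoppers lie in the compartment (side crop: 600,140; 632,172; 662,188; 675,208). I'll tip it steeper and shake so that any left inside fall out.

```bash
python3 - <<'E'
from s3 import *
T,q=now()
T,q=seg(T,wp(176,th=0.,up=.006,off=.01),q,6)
E
```

```text
ph 176 el -69 lip 0.160 body mouth [0.54 0.01 0.17] dir [ 0.03  0.36 -0.93]
6 x [[np.float64(-8.1), np.float64(0.4), np.float64(-2.7)], [np.float64(0.0048), np.float64(0.0577), np.float64(-0.003)]] |shift 9 turn 0.058 ik 5e-17 dq/s 0.5 minz 0.148 q [ 0.53  0.71  1.57 -1.27  1.9  -2.31] end [0.52 0.17 0.19]
```

Request:
apply_moves(
  series=[
    [[-8.1,0.4,-2.7],[0.0048,0.0577,-0.003]],
    [[-8.1,0.4,-2.7],[0.0048,0.0577,-0.003]],
    [[-8.1,0.4,-2.7],[0.0048,0.0577,-0.003]],
    [[-8.1,0.4,-2.7],[0.0048,0.0577,-0.003]],
    [[-8.1,0.4,-2.7],[0.0048,0.0577,-0.003]],
    [[-8.1,0.4,-2.7],[0.0048,0.0577,-0.003]],
    [[8,0,0],[0,0,0]],
    [[-8,0,0],[0,0,0]],
    [[8,0,0],[0,0,0]],
    [[-8,0,0],[0,0,0]],
    [[0,0,0],[0,0,0]],
    [[0,0,0],[0,0,0]],
  ],
)

```text
t: 11.93
tool_pos: [0.525, 0.1666, 0.1919]
orientation: [1.242, -1.221, 1.324]
force: [-0.1, -0.1, -1.2]
opening: 0.0637
gripper_force: 39.7
```

```bash
python3 st.py; python3 - <<'E'
from s3 import *
T,q=now()
# reverse: back up and return to upright over the drawer, then to A
Tb,qb=seg(T,wp(110,up=.02),q,12)
Tc,qc=seg(Tb,wp(60,up=.03),qb,10)
E
```

```text
11.9333 q [ 0.5301  0.7053  1.5747 -1.2706  1.9015 -2.3116] p [0.525  0.1666 0.1919] grasp [0.5395 0.0002 0.1917]
[[-0.0699 -0.9937  0.0871]
 [-0.007  -0.0868 -0.9962]
 [ 0.9975 -0.0702 -0.0009]]
F [-0.0543 -0.1322 -1.2382] 0.06368286441944904 39.69821425562259
ph 110 el -10 lip 0.200 body mouth [0.52 0.01 0.23] dir [ 0.84  0.52 -0.18]
12 x [[np.float64(9.2), np.float64(-2.6), np.float64(-0.3)], [np.float64(-0.0185), np.float64(-0.0245), np.float64(0.0949)]] |shift 10 turn 0.100 ik 6e-19 dq/s 1.0 minz 0.144 q [ 0.52  0.32  1.73 -1.05  1.77 -1.31] end [0.49 0.15 0.29]
ph 60 el 34 lip 0.236 lip mouth [0.52 0.01 0.26] dir [0.79 0.24 0.56]
10 x [[np.float64(-0.1), np.float64(-1.0), np.float64(-1.4)], [np.float64(0.0), np.float64(-0.0), np.float64(0.0873)]] |shift 2 turn 0.087 ik 1e-24 dq/s 1.0 minz 0.166 q [ 0.54  0.31  1.71 -1.05  1.79 -0.46] end [0.49 0.16 0.31]
```

Request:
apply_moves(
  series=[
    [[9.2,-2.6,-0.3],[-0.0185,-0.0245,0.0949]],
    [[9.2,-2.6,-0.3],[-0.0185,-0.0245,0.0949]],
    [[9.2,-2.6,-0.3],[-0.0185,-0.0245,0.0949]],
    [[9.2,-2.6,-0.3],[-0.0185,-0.0245,0.0949]],
    [[9.2,-2.6,-0.3],[-0.0185,-0.0245,0.0949]],
    [[9.2,-2.6,-0.3],[-0.0185,-0.0245,0.0949]],
    [[9.2,-2.6,-0.3],[-0.0185,-0.0245,0.0949]],
    [[9.2,-2.6,-0.3],[-0.0185,-0.0245,0.0949]],
    [[9.2,-2.6,-0.3],[-0.0185,-0.0245,0.0949]],
    [[9.2,-2.6,-0.3],[-0.0185,-0.0245,0.0949]],
    [[9.2,-2.6,-0.3],[-0.0185,-0.0245,0.0949]],
    [[9.2,-2.6,-0.3],[-0.0185,-0.0245,0.0949]],
  ],
)

```text
t: 12.93
tool_pos: [0.4915, 0.1534, 0.2946]
orientation: [0.527, -2.404, 1.706]
force: [-0.6, 0.3, -0.7]
opening: 0.0636
gripper_force: 39.7
```

Request:
apply_moves(
  series=[
    [[-0.1,-1,-1.4],[0,0,0.0873]],
    [[-0.1,-1,-1.4],[0,0,0.0873]],
    [[-0.1,-1,-1.4],[0,0,0.0873]],
    [[-0.1,-1,-1.4],[0,0,0.0873]],
    [[-0.1,-1,-1.4],[0,0,0.0873]],
    [[-0.1,-1,-1.4],[0,0,0.0873]],
    [[-0.1,-1,-1.4],[0,0,0.0873]],
    [[-0.1,-1,-1.4],[0,0,0.0873]],
    [[-0.1,-1,-1.4],[0,0,0.0873]],
    [[-0.1,-1,-1.4],[0,0,0.0873]],
    [[0,0,0],[0,0,0]],
    [[0,0,0],[0,0,0]],
  ],
)

```text
t: 13.93
tool_pos: [0.4914, 0.1633, 0.3079]
orientation: [0.5, 2.271, -1.554]
force: [0.6, -0.7, -1.7]
opening: 0.0641
gripper_force: 39.7
```

```bash
python3 st.py; python3 - <<'E'
from s3 import *
shot('side','s4.png');shot('top','t4.png')
p=cv2.imread('pics/t4.png')[150:290,170:330]; s=cv2.imread('pics/s4.png')[130:270,140:300]
cv2.imwrite('pics/c4.png',cv2.resize(np.hstack([p,s]),None,fx=2.5,fy=2.5,interpolation=cv2.INTER_CUBIC))
# return: upright at lift pose over the mat
T,q=now(); M=tool(np.radians(-79.6),np.radians(20.8),-1)
Ta=T4(np.array([.4991,.3035,.25])-.167*M[:,2],M)
T,q=seg(T,Ta,q,18)
T,q=seg(T,T4(np.array([.4991,.3035,.0836])-.167*M[:,2],M),q,10)
E
```

```text
13.9333 q [ 0.5365  0.31    1.7112 -1.0501  1.7915 -0.4604] p [0.4914 0.1633 0.3079] grasp [0.505  0.007  0.2508]
[[-0.8791  0.4697  0.0816]
 [ 0.094   0.3386 -0.9362]
 [-0.4673 -0.8153 -0.3418]]
F [ 0.6132 -0.6819 -1.6932] 0.06406946019645705 39.677859713556245
18 x [[np.float64(4.5), np.float64(4.0), np.float64(-15.3)], [np.float64(-0.0049), np.float64(-0.0019), np.float64(0.0565)]] |shift 16 turn 0.057 ik 2e-17 dq/s 0.8 minz 0.179 q [ 0.9   0.75  1.09 -0.95  2.09  0.58] end [0.47 0.46 0.31]
10 x [[np.float64(15.6), np.float64(0.0), np.float64(6.0)], [np.float64(0.0001), np.float64(0.0), np.float64(0.0)]] |shift 17 turn 0.000 ik 1e-18 dq/s 0.3 minz 0.066 q [ 0.9   0.98  1.07 -0.87  1.96  0.77] end [0.47 0.46 0.14]
```

View pics/c4.png

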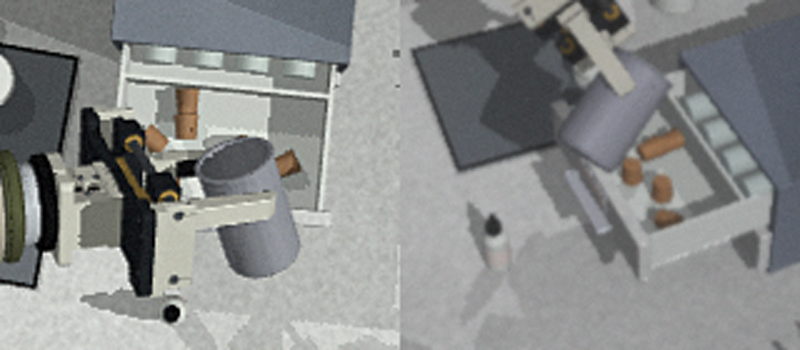

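The beaker mouth (crop 235,160) looks empty and the stoppers lie in the compartment. I'll go back over the mat and count them there.

Request:
apply_moves(
  series=[
    [[4.5,4,-15.3],[-0.0049,-0.0019,0.0565]],
    [[4.5,4,-15.3],[-0.0049,-0.0019,0.0565]],
    [[4.5,4,-15.3],[-0.0049,-0.0019,0.0565]],
    [[4.5,4,-15.3],[-0.0049,-0.0019,0.0565]],
    [[4.5,4,-15.3],[-0.0049,-0.0019,0.0565]],
    [[4.5,4,-15.3],[-0.0049,-0.0019,0.0565]],
    [[4.5,4,-15.3],[-0.0049,-0.0019,0.0565]],
    [[4.5,4,-15.3],[-0.0049,-0.0019,0.0565]],
    [[4.5,4,-15.3],[-0.0049,-0.0019,0.0565]],
  ],
)

```text
t: 14.78
tool_pos: [0.4708, 0.3106, 0.3057]
orientation: [0.959, 1.949, -1.239]
force: [1.5, -0.1, -0.1]
opening: 0.0639
gripper_force: 39.7
```

Request:
apply_moves(
  series=[
    [[4.5,4,-15.3],[-0.0049,-0.0019,0.0565]],
    [[4.5,4,-15.3],[-0.0049,-0.0019,0.0565]],
    [[4.5,4,-15.3],[-0.0049,-0.0019,0.0565]],
    [[4.5,4,-15.3],[-0.0049,-0.0019,0.0565]],
    [[4.5,4,-15.3],[-0.0049,-0.0019,0.0565]],
    [[4.5,4,-15.3],[-0.0049,-0.0019,0.0565]],
    [[4.5,4,-15.3],[-0.0049,-0.0019,0.0565]],
    [[4.5,4,-15.3],[-0.0049,-0.0019,0.0565]],
    [[4.5,4,-15.3],[-0.0049,-0.0019,0.0565]],
    [[0,0,0],[0,0,0]],
    [[0,0,0],[0,0,0]],
  ],
)

```text
t: 15.7
tool_pos: [0.4707, 0.4581, 0.3095]
orientation: [1.309, 1.573, -0.904]
force: [0.3, -0.8, -0.9]
opening: 0.0635
gripper_force: 39.7
```

```bash
python3 st.py; python3 - <<'E'
from s3 import *
T,q=now(); M=tool(np.radians(-79.6),np.radians(20.8),-1)
p,d,W=shot('top','t5.png'); shot('side','s5.png')
# beaker bottom height / tilt from side depth
cv2.imwrite('pics/c5.png',cv2.resize(p[150:290,90:330],None,fx=3,fy=3,interpolation=cv2.INTER_CUBIC))
z=W[...,2]; m=np.isfinite(z)&(z>.24)&(abs(W[...,0]-.497)<.045)&(abs(W[...,1]-.3)<.045); X=W[m]
print(m.sum(),np.nanpercentile(X[:,2],[5,50,95])); A=np.c_[X[:,:2],np.ones(len(X))]
T,q=seg(T,T4(np.array([.4991,.3035,.0836])-.167*M[:,2],M),q,10)
E
```

```text
15.7 q [ 0.8996  0.7556  1.09   -0.947   2.0887  0.5821] p [0.4707 0.4581 0.3095] grasp [0.4992 0.3045 0.2504]
[[-0.0644  0.9833  0.1702]
 [ 0.3482  0.182  -0.9196]
 [-0.9352  0.     -0.3541]]
F [ 0.3208 -0.7558 -0.8553] 0.06351569385886938 39.70568768447265
917 [0.25 0.27 0.28]
10 x [[np.float64(15.5), np.float64(-0.0), np.float64(6.0)], [np.float64(0.0001), np.float64(0.0001), np.float64(0.0)]] |shift 17 turn 0.000 ik 1e-18 dq/s 0.3 minz 0.066 q [ 0.9   0.98  1.07 -0.87  1.96  0.76] end [0.47 0.46 0.14]
```

View pics/c5.png

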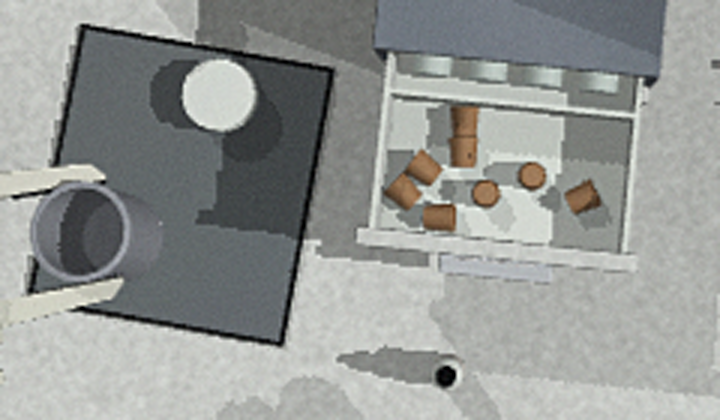

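All eight stoppers are in the front compartment (crop: 464,120; 463,152; 424,168; 403,191; 440,217; 486,193; 532,175; 583,197) and the beaker is empty. Now I'll lower it to the mat and let go.

Request:
apply_moves(
  series=[
    [[15.5,0,6],[0,0,0.0015]],
    [[15.5,0,6],[0,0,0.0015]],
    [[15.5,0,6],[0,0,0.0015]],
    [[15.5,0,6],[0,0,0.0015]],
    [[15.5,0,6],[0,0,0.0015]],
    [[15.5,0,6],[0,0,0.0015]],
    [[15.5,0,6],[0,0,0.0015]],
    [[15.5,0,6],[0,0,0.0015]],
    [[15.5,0,6],[0,0,0.0015]],
    [[15.5,0,6],[0,0,0.0015]],
    [[0,0,0],[0,0,0]],
    [[0,0,0],[0,0,0]],
  ],
)

```text
t: 16.8
tool_pos: [0.4722, 0.4563, 0.1417]
orientation: [1.32, 1.559, -0.896]
force: [-0.1, -0.8, -0.5]
opening: 0.0637
gripper_force: 40.0
```

```bash
python3 st.py
```

```text
16.8 q [ 0.8966  0.9861  1.0698 -0.8684  1.9586  0.7801] p [0.4722 0.4563 0.1417] grasp [0.5004 0.3026 0.0828]
[[-0.0486  0.9844  0.1691]
 [ 0.3497  0.1754 -0.9203]
 [-0.9356  0.0144 -0.3528]]
F [-0.1156 -0.8224 -0.5005] 0.06368381593203276 39.98343860730529
```

Request:
apply_moves(
  series=[
    [[0.5,0,0],[0,0,0]],
    [[0,0,0],[0,0,0]],
    [[0,0,0],[0,0,0]],
    [[0,0,0],[0,0,0]],
    [[0,0,0],[0,0,0]],
    [[0,0,0],[0,0,0]],
  ],
  claw=1,
)

```text
t: 17.3
tool_pos: [0.4726, 0.457, 0.1438]
orientation: [1.322, 1.559, -0.893]
force: [-0.2, -0.5, 0.7]
opening: 0.0924
gripper_force: 0.0
```

Request:
apply_moves(
  series=[
    [[0,0,-10],[0,0,0]],
    [[0,0,-20],[0,0,0]],
    [[0,0,-20],[0,0,0]],
    [[0,0,-20],[0,0,0]],
    [[0,0,-20],[0,0,0]],
    [[0,0,-20],[0,0,0]],
    [[0,0,-20],[0,0,0]],
    [[0,0,0],[0,0,0]],
    [[0,0,0],[0,0,0]],
  ],
  claw=1,
)

```text
t: 18.05
tool_pos: [0.4501, 0.5772, 0.1896]
orientation: [1.322, 1.56, -0.891]
force: [0.5, 0.4, 0.2]
opening: 0.0928
gripper_force: 0.0
```

```bash
python3 st.py; python3 - <<'E'
from plan import *
np.set_printoptions(precision=4,suppress=True)
p,d,W=shot('top'); z=W[...,2]
m=np.zeros(z.shape,bool); m[205:260,105:180]=1; m&=np.isfinite(z)&(z>.096)&(z<.125); X=W[m]; print('rim',len(X),cv2.minEnclosingCircle((X[:,:2]*1000).astype(np.float32)),np.median(X[:,2]))
m=np.zeros(z.shape,bool); m[160:200,140:185]=1; m&=np.isfinite(z)&(z>.026); X=W[m]; print('dish',cv2.minEnclosingCircle((X[:,:2]*1000).astype(np.float32)))
# push plan: closed gripper pointing down, fingertips at panel z ~.118
T,q=now()
f=C0-a*.066; print('face centre',f)
for th in (90,70):
  th=np.radians(th); psi=np.arctan2(a[1],a[0])
  for s in (1,-1):
    zz=a*np.cos(th)-np.array([0,0,np.sin(th)]); y=b*s; M=np.stack([np.cross(y,zz),y,zz],1)
    for d in (-.05,.0,.08,.15):
      tip=f+a*d+[0,0,.115]; qq,c=ik(tip-.186*zz,M,[[.1,-.1,1.9,0,1.5,s*1.5],[.1,-.1,1.9,0,1.5,-s*1.5]]); print(round(np.degrees(th)),s,d,qq,'%.0e'%c)
E
```

```text
18.05 q [ 1.0052  1.1763  0.6557 -0.8862  2.1764  0.6614] p [0.4501 0.5772 0.1896] grasp [0.4787 0.4237 0.1303]
[[-0.0464  0.9842  0.171 ]
 [ 0.3527  0.1763 -0.919 ]
 [-0.9346  0.0177 -0.3553]]
F [0.4848 0.4284 0.2338] 0.09280613905454478 0.0
rim 191 ((503.2104187011719, 298.2347106933594), 33.733184814453125) 0.10357513257674057
dish ((613.5337524414062, 259.1676025390625), 30.25905990600586)
face centre [0.4754 0.0252 0.    ]
90 1 -0.05 [-0.0489 -0.2835  2.0728  0.      1.3523 -1.5148] 7e-31
90 1 0.0 [-0.0548 -0.1347  1.9458  0.      1.3306 -1.5207] 2e-31
90 1 0.08 [-0.062   0.0833  1.7316  0.      1.3266 -1.5279] 6e-31
90 1 0.15 [-0.0668  0.2639  1.5291  0.      1.3486 -1.5327] 8e-31
90 -1 -0.05 [-0.0489 -0.2835  2.0728 -0.      1.3523  1.6268] 4e-20
90 -1 0.0 [-0.0548 -0.1347  1.9458  0.      1.3306  1.6209] 3e-23
90 -1 0.08 [-0.062   0.0833  1.7316 -0.      1.3266  1.6137] 8e-22
90 -1 0.15 [-0.0668  0.2639  1.5291  0.      1.3486  1.6088] 5e-25
70 1 -0.05 [-0.0244 -0.7331  2.4154 -0.0307  1.1115 -1.4815] 7e-17
70 1 0.0 [-0.036  -0.527   2.2925 -0.0275  1.0279 -1.4919] 2e-16
70 1 0.08 [-0.049  -0.2543  2.0927 -0.0234  0.9548 -1.5047] 4e-24
70 1 0.15 [-0.0569 -0.0506  1.9111 -0.0204  0.9325 -1.5135] 2e-24
70 -1 -0.05 [-0.0244 -0.7331  2.4154 -0.0307  1.1115  1.6601] 2e-16
70 -1 0.0 [-0.036  -0.527   2.2925 -0.0275  1.0279  1.6497] 6e-30
70 -1 0.08 [-0.049  -0.2543  2.0927 -0.0234  0.9548  1.6369] 7e-20
70 -1 0.15 [-0.0569 -0.0506  1.9111 -0.0204  0.9325  1.6281] 8e-20
```

```bash
cat > s4.py <<'E'
from plan import *
f=C0-a*.066; th=np.radians(72)
zz=a*np.cos(th)-np.array([0,0,np.sin(th)])
def push(d,z,s=-1):
    y=b*s; M=np.stack([np.cross(y,zz),y,zz],1); tip=f+a*d+[0,0,z]; return T4(tip-.186*zz,M)
E
python3 - <<'E'
from s4 import *
T0,q0=now()
for s in (-1,1):
  Tp=push(-.05,.24,s); rot=R.from_matrix(T0[:3,:3].T@Tp[:3,:3]).magnitude(); print('rot',s,rot)
  Rm=R.from_matrix(T0[:3,:3])*R.from_rotvec(.3*R.from_matrix(T0[:3,:3].T@Tp[:3,:3]).as_rotvec())
  Tm=T4(np.array([.42,.46,.38]),Rm.as_matrix())
  T,q=seg(T0,Tm,q0,10); n=24
  T,q=seg(T,Tp,q,n); T,q=seg(T,push(-.04,.107,s),q,8)
E
```

```text
rot -1 2.2312923374488793
10 x [[np.float64(-22.9), np.float64(1.0), np.float64(0.7)], [np.float64(0.0261), np.float64(0.0305), np.float64(0.0535)]] |shift 23 turn 0.067 ik 2e-28 dq/s 0.8 minz 0.125 q [ 0.89  0.55  1.13 -0.57  2.11  1.24] end [0.42 0.46 0.38]
24 x [[np.float64(-11.2), np.float64(14.9), np.float64(5.7)], [np.float64(0.0254), np.float64(0.0297), np.float64(0.0521)]] |shift 19 turn 0.065 ik 2e-17 dq/s 0.8 minz 0.235 q [-0.03 -0.74  2.19 -0.02  1.38  1.65] end [0.37 0.04 0.42]
8 x [[np.float64(-4.0), np.float64(0.0), np.float64(16.0)], [np.float64(-0.0), np.float64(0.0), np.float64(-0.0001)]] |shift 16 turn 0.000 ik 8e-20 dq/s 0.5 minz 0.103 q [-0.03 -0.63  2.37 -0.03  1.1   1.66] end [0.38 0.04 0.28]
rot 1 1.5383548177394064
10 x [[np.float64(-21.3), np.float64(-7.9), np.float64(0.4)], [np.float64(-0.0272), np.float64(0.0232), np.float64(-0.0292)]] |shift 23 turn 0.046 ik 5e-26 dq/s 1.2 minz 0.128 q [ 0.97  0.45  1.31 -0.85  1.85  0.31] end [0.42 0.46 0.38]
24 x [[np.float64(-6.4), np.float64(-16.7), np.float64(5.1)], [np.float64(-0.0264), np.float64(0.0226), np.float64(-0.0283)]] |shift 19 turn 0.045 ik 1e-17 dq/s 1.4 minz 0.236 q [-0.03 -0.74  2.18 -0.02  1.38 -1.49] end [0.37 0.04 0.42]
8 x [[np.float64(3.9), np.float64(0.1), np.float64(16.2)], [np.float64(-0.0001), np.float64(-0.0), np.float64(-0.0002)]] |shift 17 turn 0.000 ik 4e-20 dq/s 0.5 minz 0.103 q [-0.03 -0.63  2.36 -0.03  1.1  -1.49] end [0.38 0.04 0.28]
```

Request:
apply_moves(
  series=[
    [[-21.3,-7.9,0.4],[-0.0272,0.0232,-0.0292]],
    [[-21.3,-7.9,0.4],[-0.0272,0.0232,-0.0292]],
    [[-21.3,-7.9,0.4],[-0.0272,0.0232,-0.0292]],
    [[-21.3,-7.9,0.4],[-0.0272,0.0232,-0.0292]],
    [[-21.3,-7.9,0.4],[-0.0272,0.0232,-0.0292]],
    [[-21.3,-7.9,0.4],[-0.0272,0.0232,-0.0292]],
    [[-21.3,-7.9,0.4],[-0.0272,0.0232,-0.0292]],
    [[-21.3,-7.9,0.4],[-0.0272,0.0232,-0.0292]],
    [[-21.3,-7.9,0.4],[-0.0272,0.0232,-0.0292]],
    [[-21.3,-7.9,0.4],[-0.0272,0.0232,-0.0292]],
  ],
  claw=0,
)

```text
t: 18.93
tool_pos: [0.4197, 0.4585, 0.3804]
orientation: [1.046, 2.016, -0.686]
force: [-0.2, -0.2, -0.0]
opening: 0.0306
gripper_force: 0.0
```

Request:
apply_moves(
  series=[
    [[-6.4,-16.7,5.1],[-0.0264,0.0226,-0.0283]],
    [[-6.4,-16.7,5.1],[-0.0264,0.0226,-0.0283]],
    [[-6.4,-16.7,5.1],[-0.0264,0.0226,-0.0283]],
    [[-6.4,-16.7,5.1],[-0.0264,0.0226,-0.0283]],
    [[-6.4,-16.7,5.1],[-0.0264,0.0226,-0.0283]],
    [[-6.4,-16.7,5.1],[-0.0264,0.0226,-0.0283]],
    [[-6.4,-16.7,5.1],[-0.0264,0.0226,-0.0283]],
    [[-6.4,-16.7,5.1],[-0.0264,0.0226,-0.0283]],
    [[-6.4,-16.7,5.1],[-0.0264,0.0226,-0.0283]],
    [[-6.4,-16.7,5.1],[-0.0264,0.0226,-0.0283]],
    [[-6.4,-16.7,5.1],[-0.0264,0.0226,-0.0283]],
    [[-6.4,-16.7,5.1],[-0.0264,0.0226,-0.0283]],
  ],
)

```text
t: 19.93
tool_pos: [0.3453, 0.2542, 0.4187]
orientation: [0.643, 2.473, -0.385]
force: [-0.3, 0.6, 0.7]
opening: 0.0006
gripper_force: 0.0
```

Request:
apply_moves(
  series=[
    [[-6.4,-16.7,5.1],[-0.0264,0.0226,-0.0283]],
    [[-6.4,-16.7,5.1],[-0.0264,0.0226,-0.0283]],
    [[-6.4,-16.7,5.1],[-0.0264,0.0226,-0.0283]],
    [[-6.4,-16.7,5.1],[-0.0264,0.0226,-0.0283]],
    [[-6.4,-16.7,5.1],[-0.0264,0.0226,-0.0283]],
    [[-6.4,-16.7,5.1],[-0.0264,0.0226,-0.0283]],
    [[-6.4,-16.7,5.1],[-0.0264,0.0226,-0.0283]],
    [[-6.4,-16.7,5.1],[-0.0264,0.0226,-0.0283]],
    [[-6.4,-16.7,5.1],[-0.0264,0.0226,-0.0283]],
    [[-6.4,-16.7,5.1],[-0.0264,0.0226,-0.0283]],
    [[-6.4,-16.7,5.1],[-0.0264,0.0226,-0.0283]],
    [[0,0,0],[0,0,0]],
  ],
)

```text
t: 20.93
tool_pos: [0.3627, 0.0507, 0.4181]
orientation: [0.201, 2.801, -0.057]
force: [-0.0, -0.3, 0.7]
opening: 0.0003
gripper_force: 0.0
```

```bash
python3 st.py; python3 - <<'E'
from s4 import *
T,q=now()
T,q=seg(T,push(-.04,.107,1),q,9); T,q=seg(T,push(.1,.107,1),q,10)
E
```

```text
20.9333 q [ 0.0384 -0.7573  2.1948 -0.0769  1.3775 -1.3868] p [0.3627 0.0507 0.4181] grasp [0.4167 0.0402 0.2604]
[[-0.9351  0.1455  0.323 ]
 [ 0.1322  0.9892 -0.063 ]
 [-0.3287 -0.0162 -0.9443]]
F [-0.0071 -0.2953  0.6854] 0.00032117631080623427 0.0
9 x [[np.float64(2.9), np.float64(-1.3), np.float64(14.8)], [np.float64(-0.0032), np.float64(0.0023), np.float64(-0.0038)]] |shift 15 turn 0.005 ik 8e-22 dq/s 0.4 minz 0.103 q [-0.03 -0.63  2.36 -0.03  1.09 -1.49] end [0.38 0.04 0.28]
10 x [[np.float64(-13.3), np.float64(-0.0), np.float64(4.3)], [np.float64(0.0), np.float64(-0.0), np.float64(0.0)]] |shift 14 turn 0.000 ik 2e-20 dq/s 0.7 minz 0.103 q [-0.05 -0.15  2.01 -0.02  0.97 -1.51] end [0.52 0.02 0.28]
```

Request:
apply_moves(
  series=[
    [[2.9,-1.3,14.8],[-0.0032,0.0023,-0.0038]],
    [[2.9,-1.3,14.8],[-0.0032,0.0023,-0.0038]],
    [[2.9,-1.3,14.8],[-0.0032,0.0023,-0.0038]],
    [[2.9,-1.3,14.8],[-0.0032,0.0023,-0.0038]],
    [[2.9,-1.3,14.8],[-0.0032,0.0023,-0.0038]],
    [[2.9,-1.3,14.8],[-0.0032,0.0023,-0.0038]],
    [[2.9,-1.3,14.8],[-0.0032,0.0023,-0.0038]],
    [[2.9,-1.3,14.8],[-0.0032,0.0023,-0.0038]],
    [[2.9,-1.3,14.8],[-0.0032,0.0023,-0.0038]],
    [[0,0,0],[0,0,0]],
    [[0,0,0],[0,0,0]],
  ],
)

```text
t: 21.85
tool_pos: [0.3784, 0.0391, 0.284]
orientation: [0.144, 2.825, -0.023]
force: [-0.2, 0.2, 0.6]
opening: 0.0008
gripper_force: 0.0
```

```bash
python3 st.py; python3 - <<'E'
from s4 import *
T,q=now(); print('tip',T[:3,3]+.186*T[:3,2])
T,q=seg(T,push(.032,.107,1),q,12)
E
```

```text
21.85 q [-0.0191 -0.6294  2.3629 -0.0289  1.0962 -1.4791] p [0.3784 0.0391 0.284 ] grasp [0.4296 0.0338 0.1251]
[[-0.9465  0.1015  0.3064]
 [ 0.0965  0.9948 -0.0315]
 [-0.3081 -0.0003 -0.9514]]
F [-0.2288  0.1512  0.5678] 0.0008174501730518538 0.0
tip [0.44 0.03 0.11]
12 x [[np.float64(-5.7), np.float64(-0.3), np.float64(1.9)], [np.float64(0.0001), np.float64(-0.0001), np.float64(0.0003)]] |shift 6 turn 0.000 ik 2e-26 dq/s 0.3 minz 0.103 q [-0.04 -0.36  2.19 -0.02  1.01 -1.5 ] end [0.45 0.03 0.28]
```

Request:
apply_moves(
  series=[
    [[-5.7,-0.3,1.9],[0,0,0]],
    [[-5.7,-0.3,1.9],[0,0,0]],
    [[-5.7,-0.3,1.9],[0,0,0]],
    [[-5.7,-0.3,1.9],[0,0,0]],
    [[-5.7,-0.3,1.9],[0,0,0]],
    [[-5.7,-0.3,1.9],[0,0,0]],
    [[-5.7,-0.3,1.9],[0,0,0]],
    [[-5.7,-0.3,1.9],[0,0,0]],
    [[-5.7,-0.3,1.9],[0,0,0]],
    [[-5.7,-0.3,1.9],[0,0,0]],
    [[-5.7,-0.3,1.9],[0,0,0]],
    [[-5.7,-0.3,1.9],[0,0,0]],
  ],
)

```text
t: 22.85
tool_pos: [0.4512, 0.028, 0.2847]
orientation: [0.142, 2.823, -0.022]
force: [-1.8, 2.3, -0.2]
opening: 0.0005
gripper_force: 1.2
```

Request:
apply_moves(
  series=[
    [[-5.7,-0.1,1.9],[0,0,0]],
    [[-5.7,-0.1,1.9],[0,0,0]],
    [[-5.7,-0.1,1.9],[0,0,0]],
    [[-5.7,-0.1,1.9],[0,0,0]],
    [[-5.7,-0.1,1.9],[0,0,0]],
    [[-5.7,-0.1,1.9],[0,0,0]],
    [[-5.7,-0.1,1.9],[0,0,0]],
    [[-5.7,-0.1,1.9],[0,0,0]],
    [[-5.7,-0.1,1.9],[0,0,0]],
    [[-5.7,-0.1,1.9],[0,0,0]],
    [[-5.7,-0.1,1.9],[0,0,0]],
    [[-5.7,-0.1,1.9],[0,0,0]],
  ],
)

```text
t: 23.85
tool_pos: [0.523, 0.0195, 0.2846]
orientation: [0.142, 2.822, -0.023]
force: [-2.7, 2.1, 1.6]
opening: 0.0002
gripper_force: 1.2
```

```bash
python3 st.py; python3 - <<'E'
from s4 import *
T,q=now(); tip=T[:3,3]+.186*T[:3,2]; np.set_printoptions(precision=4,suppress=True); print('tip',tip,'d',(tip-f)@a,'lat',(tip-f)@b)
p,d,W=shot('top','t6.png'); z=W[...,2]
for u in (225,285): print([ (v,W[v,u].round(3)) for v in range(165,215,4)])
E
```

```text
23.85 q [-0.0555 -0.1386  1.9993 -0.0169  0.9653 -1.5185] p [0.523  0.0195 0.2846] grasp [0.5746 0.0143 0.1258]
[[-0.9457  0.1002  0.3092]
 [ 0.0953  0.995  -0.0311]
 [-0.3107  0.     -0.9505]]
F [-2.6927  2.0577  1.571 ] 0.00021690142778841735 1.1752459954004735
tip [0.5805 0.0138 0.1078] d 0.1057620470972346 lat -0.0003856798569669638
[(165, array([0.639, 0.093, 0.141])), (169, array([0.637, 0.098, 0.081])), (173, array([0.627, 0.098, 0.079])), (177, array([0.613, 0.094, 0.128])), (181, array([0.603, 0.094, 0.13 ])), (185, array([0.586, 0.086, 0.232])), (189, array([0.577, 0.086, 0.238])), (193, array([0.569, 0.086, 0.234])), (197, array([0.561, 0.086, 0.232])), (201, array([0.552, 0.087, 0.231])), (205, array([0.544, 0.087, 0.23 ])), (209, array([0.536, 0.087, 0.223])), (213, array([0.528, 0.087, 0.222]))]
[(165, array([ 0.637, -0.043,  0.145])), (169, array([ 0.628, -0.043,  0.142])), (173, array([ 0.619, -0.043,  0.142])), (177, array([ 0.616, -0.046,  0.079])), (181, array([ 0.606, -0.046,  0.08 ])), (185, array([ 0.593, -0.044,  0.126])), (189, array([ 0.583, -0.043,  0.128])), (193, array([ 0.569, -0.04 ,  0.21 ])), (197, array([ 0.559, -0.038,  0.233])), (201, array([ 0.562, -0.049, -0.001])), (205, array([ 0.551, -0.049,  0.002])), (209, array([ 0.541, -0.049,  0.001])), (213, array([ 0.531, -0.048,  0.006]))]
```

Request:
apply_moves(
  series=[
    [[-3.8,0,1.2],[0,0,0]],
    [[-3.8,0,1.2],[0,0,0]],
    [[-3.8,0,1.2],[0,0,0]],
    [[-3.8,0,1.2],[0,0,0]],
    [[-2.9,0,0.9],[0,0,0]],
    [[-2.9,0,0.9],[0,0,0]],
    [[0,0,0],[0,0,0]],
  ],
)

```text
t: 24.48
tool_pos: [0.5445, 0.0173, 0.2847]
orientation: [0.142, 2.823, -0.023]
force: [-1.9, -0.2, 0.5]
opening: 0.0005
gripper_force: 0.9
```

```bash
python3 - <<'E'
from s4 import *
T,q=now(); tip=T[:3,3]+.186*T[:3,2]; np.set_printoptions(precision=4,suppress=True); print('tip',tip,'d',(tip-f)@a, robot.read_state()['force'])
p,d,W=shot('top'); 
D=(W-C0); U=D@a; V=D@b; z=W[...,2]
for v0 in (.08,-.08):
  m=(abs(V-v0)<.01)&(U>-.0)&(U<.14)&(z>.06)&(z<.16); i=np.argsort(U[m]); print(np.c_[U[m],z[m]][i][::6].round(3).tolist())
E
```

```text
tip [0.6019 0.0114 0.1079] d 0.12731483293847148 [-1.9081 -0.1926  0.5017]
[[0.071, 0.111], [0.071, 0.102], [0.073, 0.13], [0.075, 0.128], [0.077, 0.127], [0.079, 0.129], [0.08, 0.131], [0.082, 0.13], [0.083, 0.134], [0.085, 0.13], [0.086, 0.142], [0.087, 0.141], [0.089, 0.143], [0.09, 0.14], [0.091, 0.079], [0.092, 0.14], [0.094, 0.141], [0.095, 0.141], [0.097, 0.141], [0.099, 0.143], [0.101, 0.141], [0.102, 0.14], [0.103, 0.142], [0.106, 0.138], [0.107, 0.143], [0.108, 0.14], [0.11, 0.142], [0.111, 0.141], [0.113, 0.139], [0.115, 0.138], [0.116, 0.14], [0.117, 0.14], [0.119, 0.145], [0.12, 0.142], [0.123, 0.141], [0.124, 0.14], [0.126, 0.138], [0.127, 0.139], [0.129, 0.145], [0.131, 0.141], [0.132, 0.14], [0.134, 0.139], [0.136, 0.142], [0.137, 0.14], [0.139, 0.14]]
[[0.07, 0.127], [0.071, 0.129], [0.074, 0.129], [0.076, 0.129], [0.078, 0.132], [0.079, 0.128], [0.081, 0.132], [0.083, 0.131], [0.084, 0.127], [0.085, 0.138], [0.086, 0.143], [0.088, 0.142], [0.089, 0.142], [0.091, 0.14], [0.092, 0.144], [0.094, 0.139], [0.095, 0.142], [0.098, 0.142], [0.098, 0.142], [0.1, 0.139], [0.102, 0.139], [0.103, 0.138], [0.105, 0.139], [0.107, 0.142], [0.108, 0.138], [0.11, 0.141], [0.112, 0.139], [0.113, 0.14], [0.114, 0.139], [0.116, 0.143], [0.118, 0.143], [0.119, 0.141], [0.121, 0.139], [0.122, 0.141], [0.124, 0.137], [0.125, 0.138], [0.127, 0.14], [0.128, 0.139], [0.13, 0.14], [0.132, 0.138], [0.133, 0.138], [0.135, 0.14], [0.137, 0.144], [0.138, 0.138], [0.139, 0.14]]
```

Request:
apply_moves(
  series=[
    [[-1.9,0,0.6],[0,0,0]],
    [[-1.9,0,0.6],[0,0,0]],
    [[0,0,0],[0,0,0]],
  ],
)

```text
t: 24.78
tool_pos: [0.5465, 0.0172, 0.2847]
orientation: [0.142, 2.829, -0.023]
force: [-29.2, -0.1, 20.1]
opening: 0.0004
gripper_force: 14.0
```

Request:
apply_moves(
  series=[
    [[-1.9,0,0.6],[0,0,0]],
    [[-1.9,0,0.6],[0,0,0]],
    [[0,0,0],[0,0,0]],
  ],
)

```text
t: 25.03
tool_pos: [0.5484, 0.0171, 0.285]
orientation: [0.141, 2.837, -0.023]
force: [-61.2, 0.1, 45.0]
opening: 0.0006
gripper_force: 30.1
```

Force rose from 2 N to 60 N, so the drawer is at its stop. I'll back off and lift.

Request:
apply_moves(
  series=[
    [[5.7,0,-1.9],[0,0,0]],
    [[9.5,0,-3.1],[0,0,0]],
    [[9.5,0,-3.1],[0,0,0]],
    [[9.5,0,-3.1],[0,0,0]],
    [[9.5,0,-3.1],[0,0,0]],
    [[0,0,-15],[0,0,0]],
    [[0,0,-15],[0,0,0]],
    [[0,0,-15],[0,0,0]],
    [[0,0,-15],[0,0,0]],
    [[0,0,-15],[0,0,0]],
    [[0,0,0],[0,0,0]],
    [[0,0,0],[0,0,0]],
  ],
)

```text
t: 26.03
tool_pos: [0.4837, 0.0237, 0.3572]
orientation: [0.141, 2.819, -0.022]
force: [0.2, -0.1, -0.8]
opening: 0.0004
gripper_force: 0.0
```

```bash
python3 - <<'E'
from s4 import *
p,d,W=shot('top','t7.png'); shot('side','s7.png'); s=cv2.imread('pics/s7.png')
cv2.imwrite('pics/c7.png',cv2.resize(np.hstack([p[140:300,80:330],s[100:260,130:380]]),None,fx=1.6,fy=1.6,interpolation=cv2.INTER_CUBIC))
U=(W-C0)@a; V=(W-C0)@b; z=W[...,2]
m=(abs(V-.08)<.015)&(z>.12)&(z<.135)&(U<.1)&(U>0); print('panel U',np.percentile(U[m],[1,50,99]))
print(robot.read_state()['force'],robot.read_state()['t'])
E
```

```text
panel U [0.07 0.08 0.08]
[ 0.18 -0.44 -0.4 ] 26.1333
```

View pics/c7.png

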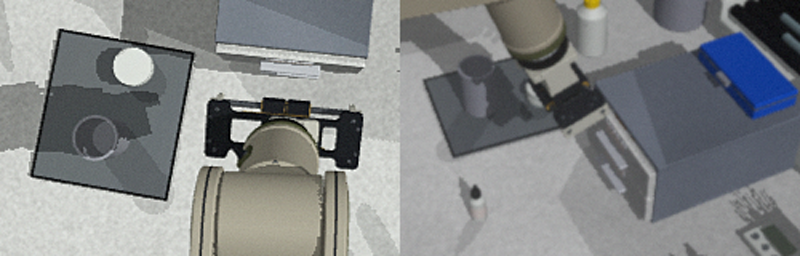

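The drawer is flush with the cabinet, the empty beaker stands upright on the mat (crop 96,137), and the dishes, bottle and timer are in place. The arm is clear, so I'm handing in the job.

```bash
python3 -c "
from plant import robot; print(robot.close_job())"
```

```text
the job is handed in; nothing more can be done
None
```

All eight stoppers were poured into the front compartment, the empty beaker stands upright on the mat, the drawer was pushed to its stop, and the job is handed in at about 26 s; no verdict came back.

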